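Load the sample that is shut in behind the bottles

TASK

Clear all three bottles out of the storage tray and stand them on the blue mat, then take the black sample with the copper face from the tray and set it, face up, in the middle of the circle on the microscope's loading stage. Only then put the bottles back in the tray, each in the middle of the coaster of its cap's colour. Keep the bottles upright and leave the green sample where it is.

Things in the scene. Friction and masses are not known exactly. Their poses are not given: they have to be found in the camera images.
- sample: the wanted metallographic sample: black resin puck with a 14 mm square copper face in its top, 32 mm diameter, 28 mm high, 0.06 kg; origin at the centre of its underside, z up. It stands on the storage tray's grey floor (4 mm above the table), hemmed in by the bottles: one in front (towards the tray's open front), one on each side, their centres about 53 mm from its own
- green_sample: another sample, to be left alone: green resin puck with a square steel face, 32 mm diameter, 28 mm high, in a front corner of the storage tray; origin at the centre of its underside. The tray's back and side walls (none in front) rise 26 mm above the table: the back wall 80 mm behind the black sample, the side walls 100 mm to its left and right
- bottle_yellow: amber glass bottle with a white label and a yellow cap, closed: 38 mm diameter and straight up to 92 mm, 116 mm high with its 28 mm wide cap, about 0.13 kg; origin at the centre of its underside, z up
- bottle_red: white plastic bottle with a red band and a red cap, closed: 38 mm diameter and straight up to 92 mm, 116 mm high with its 28 mm wide cap, about 0.13 kg; origin at the centre of its underside, z up
- bottle_blue: bare aluminium bottle with a blue cap, closed: 38 mm diameter and straight up to 92 mm, 116 mm high with its 28 mm wide cap, about 0.13 kg; origin at the centre of its underside, z up
- coaster_yellow: yellow round coaster, 52 mm diameter, 3 mm thick, fixed on the storage tray's floor: home of the bottle with the yellow cap, which stands on it at the start. Origin at the centre of its underside (4 mm above the table); top 3 mm above that; x points to the tray's back wall, y to its left. Neighbouring coasters are 66 mm apart between centres; which is in front or at a side varies
- coaster_red: red round coaster, 52 mm diameter, 3 mm thick, fixed on the storage tray's floor: home of the bottle with the red cap, which stands on it at the start. Origin at the centre of its underside (4 mm above the table); top 3 mm above that; x points to the tray's back wall, y to its left. Neighbouring coasters are 66 mm apart between centres; which is in front or at a side varies
- coaster_blue: blue round coaster, 52 mm diameter, 3 mm thick, fixed on the storage tray's floor: home of the bottle with the blue cap, which stands on it at the start. Origin at the centre of its underside (4 mm above the table); top 3 mm above that; x points to the tray's back wall, y to its left. Neighbouring coasters are 66 mm apart between centres; which is in front or at a side varies
- mat: plain blue mat lying on the table, the side area: 115 mm (x) by 250 mm (y), 3 mm thick, fixed; origin at the centre of its underside
- stage: low microscope loading stage, fixed: a black plate 130 mm (x) by 120 mm (y) on a white base, with a white-edged grey circle of 60 mm diameter marking its centre, and a small knob at its -y side; flat top 36 mm above its origin, which is at the centre of its underside on the table, under the circle's centre

How it is judged:
By the outcome, as a careful person would: the job done as asked, in the order asked, and still so for the second after the job is handed in, with the robot touching nothing.
It also fails if it takes over 136 s, if anything falls off the work surface, if the arm or the gripper's body presses on something with over 40 N, if the wrist force passes 120 N, or if a joint passes its speed limit or range.

ROBOT

A 6-joint arm with a two-finger parallel gripper is mounted at the origin on the work surface. World frame = base frame: x ahead of the robot, y to its left, z up, the work surface at z = 0. Lengths are in m, angles in rad, forces in N, time in s.
With the tool pointing down it reaches from about 0.35 to 0.975 m from the base axis. Payload 4.9 kg.
Tool frame: the origin (TCP) lies on the front face of the gripper's body, between the roots of the fingers; the fingertips stand 73 mm ahead of it and the grasp point (between the pads) lies 54 mm ahead of it; z points along the fingers, y is the line along which they close (so a half turn about z gives the same grasp; the last joint's range is limited). The gripper opens to 85 mm and grips with 20 to 120 N. Pads are 22 mm wide; open, the fingers measure 114 mm over their backs; the gripper's body (76 mm by 85 mm) begins 54 mm behind the grasp point. The pads swing forward as they close: fully open they stand 13 mm farther back than shut.
Start: joints at [-1.3, 0.053, 1.613, -0, 1.476, -0.119], TCP at [0.237, -0.578, 0.304] pointing down, gripper open.
Joint ranges: [-3.01, 3.01], [-1.01, 2.22], [0.06, 2.58], [-1.02, 4.17], [0.09, 2.62], [-3.14, 3.14]. Speed limits (rad/s): [2.57, 2.57, 3.14, 3.14, 3.14, 3.14].

INTERFACE

Orientations are given as a rotation vector (axis times angle).
In Python, from station import status, imaging, order gives the robot as it stands.
- The arm moves only by the tool arm_command, never from a script. Its argument "increments" is a list of rows, each an object with "slide": the shift along the tool's x, y, z in m, a list of three; "spin": the turn about the tool's z in degrees; "gripper": the opening, from -1 (shut) to 1 (fully open). In form: [{"slide": [x, y, z], "spin": spin, "gripper": gripper}, ...]. A call has 1 to 8 rows; each row is the pose to reach, as a shift and turn from the pose commanded when the call began, along the tool's axes at that moment; what a row does not reach only later rows make up. A row lasts 1/12 s, in which the tool goes at most 41.7 mm and 7.16 degrees, less where a joint would pass 70% of its speed; a pose out of reach is approached as far as the arm can. A call with a gripper value outside its range is refused whole. The fingers move at their own pace and stop on an object; "newtons" is the grip in N (left out, the last holds). Time passes only in rows, so rows that repeat a pose let the fingers close. It gives the time, the measured TCP pose, the force, the opening and the grip force at its end, in the units of the state.
- status.get_obs(): the state, without advancing time (a new reading comes with each control period).
- imaging.get_image(name): name is "side" or "top" or "wrist"; returns a dict with "frame" (480x640x3 uint8, red, green, blue), "vfov" (degrees; the focal length in pixels is half the picture's height over the tangent of half this angle, whatever the lens; pixels are square), "cx", "cy" (the principal point, pixels), "view" (4x4, takes a point from world to camera coordinates); the wrist camera has in their place "mount" (4x4, takes a point from camera to tool coordinates, whose origin is the TCP and whose axes are the flange's). Camera axes: x right, y up, looking along -z (the intrinsics and any distortion apply to the point x, -y, -z); pixel columns grow to the right and rows downward; lengths in m; the calibration is good to about 2 mm. The wrist camera is an equidistant fisheye: a pixel r from the principal point sees the ray r / f radians off the axis. A picture is of the moment at which its call begins: read the wrist's pose just before it. There is no depth.
- order.finish_job(): hands the job in; it is judged then, once.
The state is a dict: "t": time; "q": joint angles; "dq": joint speeds; "effort": joint torques, N m; "tool_pos": TCP position; "tool_rot": TCP orientation; "contact_force": force on the tool from outside, world axes, zero at the start; "wrist_torque": the same for the moment, N m; "opening": finger opening in m; "grip_force": force on a finger pad.
Only numpy, scipy, OpenCV 4.12 (cv2) and the standard library are available. Lean on these libraries where they do the work, as an engineer would, in place of code of your own. Each camera call takes 0.05 s, during which the arm holds its last target. There are 200 camera calls.

## Working session

There is one attempt and no reset: what is moved stays moved. The work goes in short steps, Python scripts to look and compute and a tool call to move; the robot and the scene stay as the last step left them, time stands still between calls to the robot, and variables do not carry over. Pictures are saved under pics/ and viewed, at most 14 in all, crops included, and the job is handed in when it is done.

Besides the shell and the picture viewer there is one more tool, called after "Request:" as name([rows], argument=value, ...), one row to a line, values as JSON. arm_command: Moves the arm, as the interface text tells. Its arguments: {"type":"object","properties":{"increments":{"type":"array","items":{"type":"object","properties":{"slide":{"type":"array","items":{"type":"number"}},"spin":{"type":"number"},"gripper":{"type":"number"}}}},"newtons":{"type":"number"}},"required":["increments"]}

```bash
ls; mkdir -p pics
python3 - <<'E'
from station import status, imaging
import cv2
print(status.get_obs())
for n in ("top","side","wrist"):
    d=imaging.get_image(n); cv2.imwrite(f"pics/{n}0.png",d["frame"][:,:,::-1])
    print(n,{k:v for k,v in d.items() if k!="frame"})
E
```

```text
pics
{'t': 0.0, 'q': array([-1.29995206e+00,  5.33498452e-02,  1.61426828e+00,  6.56212670e-06,
        1.47598300e+00, -1.18992925e-01]), 'dq': array([ 9.29901124e-04,  8.62002128e-05, -2.04043016e-03, -1.44844791e-03,
       -3.36275189e-04, -1.23553748e-04]), 'effort': array([-2.14123042e-04, -3.93693602e+01, -3.70172632e+01, -2.65022763e-04,
        6.94878850e-03,  1.24062151e-05]), 'tool_pos': array([ 0.23740482, -0.57765591,  0.30268257]), 'tool_rot': array([-3.08013663e+00, -6.08095674e-01,  2.28930815e-04]), 'contact_force': array([-0.72649526, -0.60799985,  0.54900395]), 'wrist_torque': array([-0.01434877,  0.06640849, -0.01569406]), 'grip_force': 0.0, 'opening': 0.08547729489985383}
top {'vfov': 53.81220450168793, 'cx': 320.77426129223136, 'cy': 245.34828773656372, 'view': array([[-0.01273303, -0.99990972,  0.00429112,  0.00336314],
       [ 0.99830521, -0.01246865,  0.05684404, -0.50206183],
       [-0.0567854 ,  0.00500764,  0.99837385, -0.92754144],
       [ 0.        ,  0.        ,  0.        ,  1.        ]])}
side {'vfov': 46.4097978652796, 'cx': 316.21174056997455, 'cy': 239.1789568183076, 'view': array([[-0.99016679, -0.13976618,  0.00592786,  0.499542  ],
       [ 0.11255705, -0.77081052,  0.6270423 , -0.07368351],
       [-0.08307005,  0.62154368,  0.77896265, -1.07816373],
       [ 0.        ,  0.        ,  0.        ,  1.        ]])}
wrist {'vfov': 65.70646984690485, 'cx': 314.4610277860218, 'cy': 244.17825729497335, 'mount': array([[-4.16180181e-04,  9.64142456e-01,  2.65384910e-01,
         6.73756946e-02],
       [ 9.99999697e-01,  5.75711810e-04, -5.23346045e-04,
         1.24328438e-04],
       [-6.57365368e-04,  2.65384612e-01, -9.64142404e-01,
        -7.03033242e-02],
       [ 0.00000000e+00,  0.00000000e+00,  0.00000000e+00,
         1.00000000e+00]])}
```

View pics/top0.png

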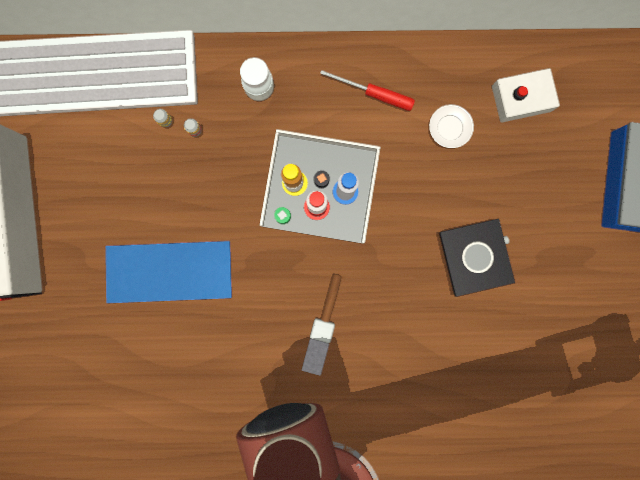

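View pics/side0.png

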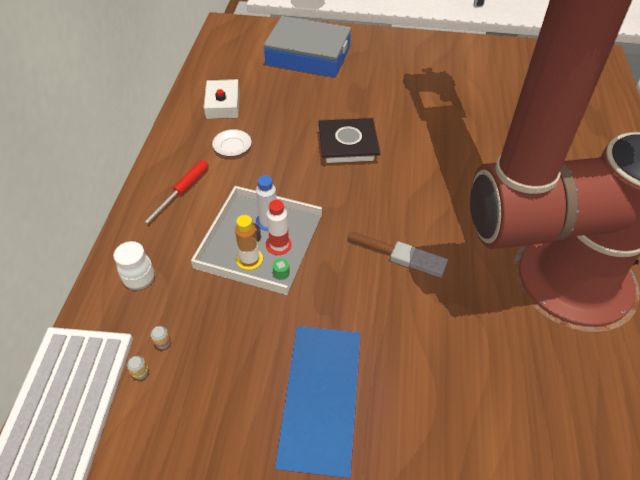

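Top view: tray around (320,185), bottle caps yellow (291,172), red (317,199) in front, blue (349,181), sample (322,179), stage circle (478,257), mat centre (169,272). I'll enlarge the tray and the stage.

```bash
cat > h.py <<'E'
import numpy as np, cv2
from station import status, imaging
from scipy.spatial.transform import Rotation as R
def ray(d,u,v,obs=None):
    f=240/np.tan(np.radians(d["vfov"]/2)); x,y=(u-d["cx"])/f,(v-d["cy"])/f
    if "view" in d:
        c=np.array([x,-y,-1]); M=np.linalg.inv(d["view"])
    else:
        r=np.hypot(x,y); s=np.sin(r)/max(r,1e-9); c=np.array([x*s,-y*s,-np.cos(r)])
        T=np.eye(4); T[:3,:3]=R.from_rotvec(obs["tool_rot"]).as_matrix(); T[:3,3]=obs["tool_pos"]; M=T@d["mount"]
    return M[:3,3],M[:3,:3]@c
def at(d,u,v,z,obs=None):
    o,k=ray(d,u,v,obs); return (o+k*(z-o[2])/k[2])[:2]
def proj(d,p,obs=None):
    f=240/np.tan(np.radians(d["vfov"]/2)); p=np.append(p,1)
    if "view" in d: c=d["view"]@p
    else:
        T=np.eye(4); T[:3,:3]=R.from_rotvec(obs["tool_rot"]).as_matrix(); T[:3,3]=obs["tool_pos"]; c=np.linalg.inv(T@d["mount"])@p
    x,y,z=c[0],-c[1],-c[2]
    if "view" in d: return d["cx"]+f*x/z,d["cy"]+f*y/z
    h=np.hypot(x,y); r=np.arctan2(h,z); return d["cx"]+f*r*x/h,d["cy"]+f*r*y/h
def delta(target,yaw=None,obs=None):
    """target TCP world -> slide in tool axes"""
    o=obs or status.get_obs(); return R.from_rotvec(o["tool_rot"]).as_matrix().T@(np.array(target)-o["tool_pos"])
E
python3 - <<'E'
import cv2
from h import *
i=cv2.imread("pics/top0.png")
a=cv2.resize(i[122:250,255:385],None,fx=6,fy=6,interpolation=cv2.INTER_CUBIC)[:,:780]
a=cv2.resize(a,(609,600)) if a.shape[0]>600 else a
cv2.imwrite("pics/c1.png",a)
d=imaging.get_image("top")
for n,u,v,z in [("stage",478,257,.036),("mat",169,272,.003),("Y",291,170,.116),("R",317,196,.116),("B",349,181,.116),("s",322,178,.032)]: print(n,at(d,u,v,z))
for c in [(106,245),(229,241),(231,297),(107,302)]: print(at(d,*c,.003))
for c in [(278,131),(379,147),(261,225),(365,242)]: print(at(d,*c,.026))
w=imaging.get_image("wrist")
E
```

```text
stage [ 0.47430598 -0.30842274]
mat [0.4529605  0.30210625]
Y [0.63215585 0.04916343]
R [0.58465946 0.00315947]
B [ 0.61102639 -0.0544564 ]
s [ 0.6338963  -0.00698612]
[0.50880249 0.42894097]
[0.51378845 0.18174361]
[0.40142477 0.17793713]
[0.39468793 0.42546108]
[0.73073544 0.07943642]
[ 0.69608147 -0.12133838]
[0.54302264 0.11434535]
[ 0.50691037 -0.09003089]
```

View pics/c1.png

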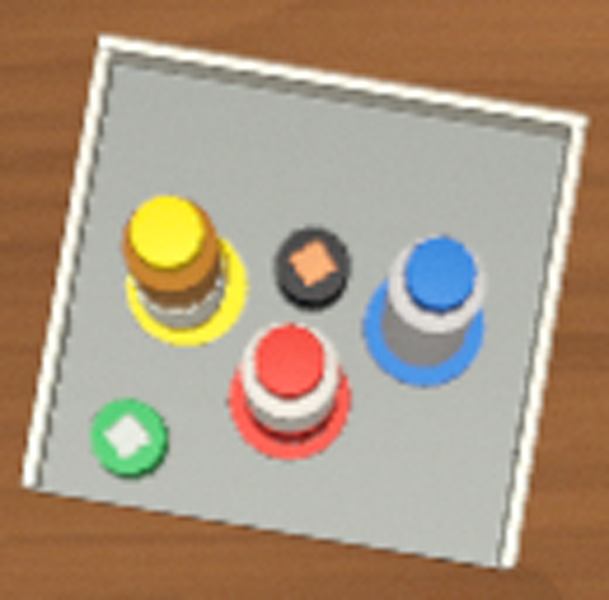

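Run:
```python
from h import *
d=imaging.get_image("top")
P=lambda x,y:(255+x/4.685,122+y/4.6875)
for n,x,y,z in [("Y",166,230,.123),("R",290,360,.123),("B",440,273,.123),("s",313,266,.032),("cY",186,285,.007),("cR",289.5,399,.007),("cB",424,324,.007),("g",130,438,.032)]: print(n,at(d,*P(x,y),z).round(4))
a=np.array(at(d,*P(108,58),.004)); b=np.array(at(d,*P(573,138),.004)); print(np.degrees(np.arctan2(*(a-b)[::-1]))-90)
o=status.get_obs(); print(delta([.58,.0,.30],obs=o).round(3), o["tool_pos"])
```

```text
Y [0.6287 0.0498]
R [0.5785 0.0034]
B [ 0.611  -0.0539]
s [ 0.6324 -0.0066]
cY [0.6298 0.0481]
cR [0.5798 0.004 ]
cB [ 0.6116 -0.0544]
g [0.5607 0.0709]
-10.555969175861534
[ 0.536 -0.404  0.004] [ 0.23747749 -0.57793183  0.30346758]
```

Request:
arm_command([
  {"slide":[0.536,-0.404,0.004],"spin":-58,"gripper":0.36},
  {"slide":[0.536,-0.404,0.004],"spin":-58,"gripper":0.36},
  {"slide":[0.536,-0.404,0.004],"spin":-58,"gripper":0.36},
  {"slide":[0.536,-0.404,0.004],"spin":-58,"gripper":0.36},
  {"slide":[0.536,-0.404,0.004],"spin":-58,"gripper":0.36},
  {"slide":[0.536,-0.404,0.004],"spin":-58,"gripper":0.36},
  {"slide":[0.536,-0.404,0.004],"spin":-58,"gripper":0.36},
  {"slide":[0.536,-0.404,0.004],"spin":-58,"gripper":0.36},
])

```text
t: 0.97
tool_pos: [0.408, -0.2895, 0.3021]
tool_rot: [2.407, 2.018, 0.0]
contact_force: [0.9, -0.6, -0.0]
opening: 0.0581
grip_force: 0.0
```

Run:
```python
from h import *
o=status.get_obs();print(o["t"],o["tool_pos"],o["tool_rot"],o["opening"],delta([.58,.0,.30],obs=o).round(3))
```

```text
0.9667 [ 0.40801151 -0.28949773  0.30210545] [2.40673923e+00 2.01804515e+00 2.05034517e-04] 0.0580845761506743 [0.315 0.119 0.002]
```

Request:
arm_command([
  {"slide":[0.315,0.119,0.002]},
  {"slide":[0.315,0.119,0.002]},
  {"slide":[0.315,0.119,0.002]},
  {"slide":[0.315,0.119,0.002]},
  {"slide":[0.315,0.119,0.002]},
  {"slide":[0.315,0.119,0.002]},
  {"slide":[0.315,0.119,0.002]},
  {"slide":[0.315,0.119,0.002]},
])

```text
validation failed for argument at $.in...
```

Request:
arm_command([
  {"slide":[0.008,0.005,0.0]},
  {"slide":[0.008,0.005,0.0]},
  {"slide":[0.008,0.005,0.0]},
])

```text
validation failed for argument at $.in...
```

Run:
```python
from h import *
o=status.get_obs();d=imaging.get_image("wrist");print(o["t"],o["tool_pos"],o["tool_rot"],np.abs(o["dq"]).max())
cv2.imwrite("pics/w1.png",d["frame"][:,:,::-1])
for n,p in dict(Y=(.6287,.0498,.123),R=(.5785,.0034,.123),B=(.611,-.0539,.123),s=(.6324,-.0066,.032)).items(): print(n,np.round(proj(d,p,o),1))
```

```text
0.9667 [ 0.40801151 -0.28949773  0.30210545] [2.40673923e+00 2.01804515e+00 2.05034517e-04] 0.9708709448036932
Y [ 490.9 -160. ]
R [ 456.8 -133.4]
B [511.6 -79. ]
s [477.6 -73.1]
```

View pics/w1.png

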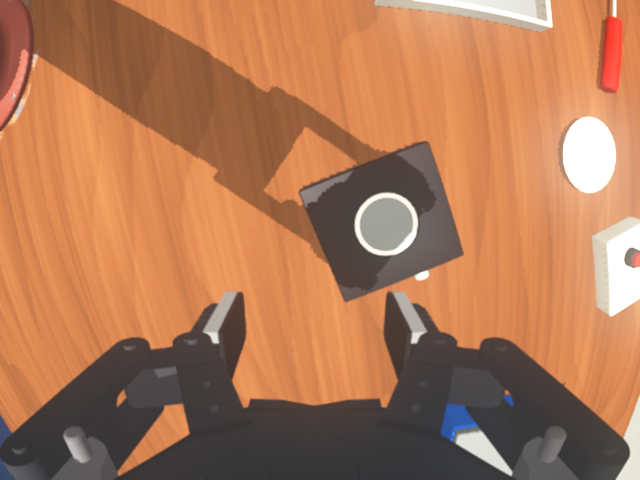

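The stage is seen while the arm was still moving (circle at (387,223)); rows need all three fields.

Request:
arm_command([
  {"slide":[0.24,0.132,0.002],"spin":0,"gripper":0.36},
  {"slide":[0.24,0.132,0.002],"spin":0,"gripper":0.36},
  {"slide":[0.24,0.132,0.002],"spin":0,"gripper":0.36},
  {"slide":[0.24,0.132,0.002],"spin":0,"gripper":0.36},
  {"slide":[0.24,0.132,0.002],"spin":0,"gripper":0.36},
  {"slide":[0.24,0.132,0.002],"spin":0,"gripper":0.36},
  {"slide":[0.24,0.132,0.002],"spin":0,"gripper":0.36},
  {"slide":[0.24,0.132,0.002],"spin":0,"gripper":0.36},
])

```text
t: 1.68
tool_pos: [0.5825, -0.0756, 0.2996]
tool_rot: [-2.408, -2.017, -0.002]
contact_force: [-0.8, -0.1, 0.8]
opening: 0.0577
grip_force: 0.0
```

Request:
arm_command([
  {"slide":[0.0,0.0,0.0],"spin":0,"gripper":0.36},
  {"slide":[0.0,0.0,0.0],"spin":0,"gripper":0.36},
  {"slide":[0.0,0.0,0.0],"spin":0,"gripper":0.36},
])

```text
t: 1.93
tool_pos: [0.58, -0.08, 0.2999]
tool_rot: [-2.415, -2.01, 0.001]
contact_force: [0.2, 0.1, -0.7]
opening: 0.0579
grip_force: 0.0
```

Run:
```python
from h import *
o=status.get_obs();d=imaging.get_image("wrist");print(o["t"],o["tool_pos"],o["tool_rot"],np.abs(o["dq"]).max())
cv2.imwrite("pics/w2.png",d["frame"][:,:,::-1])
for n,p in dict(Y=(.6287,.0498,.123),R=(.5785,.0034,.123),B=(.611,-.0539,.123),s=(.6324,-.0066,.032)).items(): print(n,np.round(proj(d,p,o),1))
```

```text
1.9333 [ 0.58001388 -0.08001714  0.29985327] [-2.41469505e+00 -2.00962606e+00  5.54810279e-04] 0.007192626635775809
Y [350.8  43. ]
R [288.6 122.4]
B [352.3 197.8]
s [356.4 128.5]
```

View pics/w2.png

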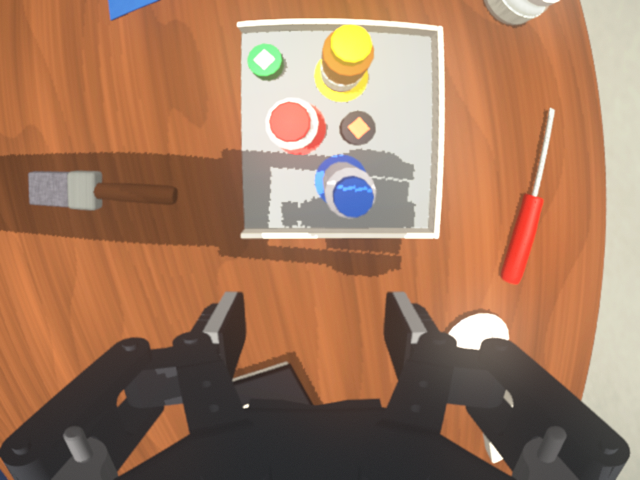

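Wrist view agrees within ~1 mm with the top-view positions (Y cap (351,44), R (290,122), B (353,197), sample (358,128)). Plan the red cycle.

```bash
cat >> h.py <<'E'
def plan(wps,start=None):
    o=status.get_obs(); Q=R.from_rotvec(o["tool_rot"]).as_matrix()
    cur=np.array(o["tool_pos"] if start is None else start)
    for w in wps:   # each call: list of waypoints; next call starts at last
        for p in w: print((Q.T@(np.array(p)-cur)).round(4).tolist(), "n=%.1f"%(np.linalg.norm(np.array(p)-cur)/.0417))
        cur=np.array(w[-1]); print("--")
E
python3 - <<'E'
from h import *
r=(.5795,.0034); m=(.455,.375)
plan([[(*r,.22),(*r,.142)],[(*r,.28)],[(*m,.28)],[(*m,.139)],[(*m,.27)]])
E
```

```text
[0.0821, -0.0157, 0.08] n=2.8
[0.0821, -0.0157, 0.158] n=4.3
--
[-0.0, -0.0, -0.138] n=3.3
--
[0.3428, -0.19, -0.0001] n=9.4
--
[0.0, 0.0, 0.141] n=3.4
--
[-0.0, -0.0, -0.131] n=3.1
--
```

Request:
arm_command([
  {"slide":[0.082,-0.016,0.08],"spin":0,"gripper":0.36},
  {"slide":[0.082,-0.016,0.08],"spin":0,"gripper":0.36},
  {"slide":[0.082,-0.016,0.08],"spin":0,"gripper":0.36},
  {"slide":[0.082,-0.016,0.08],"spin":0,"gripper":0.36},
  {"slide":[0.082,-0.016,0.11],"spin":0,"gripper":0.36},
  {"slide":[0.082,-0.016,0.14],"spin":0,"gripper":0.36},
  {"slide":[0.082,-0.016,0.158],"spin":0,"gripper":0.36},
  {"slide":[0.082,-0.016,0.158],"spin":0,"gripper":0.36},
])

```text
t: 2.65
tool_pos: [0.5766, 0.0035, 0.1376]
tool_rot: [-2.41, -2.006, 0.009]
contact_force: [-1.0, -0.1, -0.3]
opening: 0.0581
grip_force: 0.0
```

Request:
arm_command([
  {"slide":[0,0,0],"spin":0,"gripper":-0.3},
  {"slide":[0,0,0],"spin":0,"gripper":-0.3},
  {"slide":[0,0,0],"spin":0,"gripper":-0.3},
  {"slide":[0,0,0],"spin":0,"gripper":-0.3},
  {"slide":[0,0,0],"spin":0,"gripper":-0.3},
  {"slide":[0,0,0],"spin":0,"gripper":-0.3},
], newtons=40)

```text
t: 3.15
tool_pos: [0.5805, 0.0043, 0.1437]
tool_rot: [2.411, 2.01, 0.003]
contact_force: [-0.7, -0.2, 4.1]
opening: 0.0367
grip_force: 41.3
```

Request:
arm_command([
  {"slide":[0,0,-0.02],"spin":0,"gripper":-0.3},
  {"slide":[0,0,-0.05],"spin":0,"gripper":-0.3},
  {"slide":[0,0,-0.09],"spin":0,"gripper":-0.3},
  {"slide":[0,0,-0.12],"spin":0,"gripper":-0.3},
  {"slide":[0,0,-0.138],"spin":0,"gripper":-0.3},
  {"slide":[0,0,-0.138],"spin":0,"gripper":-0.3},
])

```text
t: 3.65
tool_pos: [0.5817, 0.0044, 0.2864]
tool_rot: [2.407, 2.007, 0.011]
contact_force: [0.8, -0.2, 0.3]
opening: 0.0367
grip_force: 41.0
```

Request:
arm_command([
  {"slide":[0.026,-0.014,0],"spin":0,"gripper":-0.3},
  {"slide":[0.061,-0.034,0],"spin":0,"gripper":-0.3},
  {"slide":[0.096,-0.053,0],"spin":0,"gripper":-0.3},
  {"slide":[0.131,-0.073,0],"spin":0,"gripper":-0.3},
  {"slide":[0.166,-0.092,0],"spin":0,"gripper":-0.3},
  {"slide":[0.201,-0.111,0],"spin":0,"gripper":-0.3},
  {"slide":[0.236,-0.131,0],"spin":0,"gripper":-0.3},
  {"slide":[0.271,-0.15,0],"spin":0,"gripper":-0.3},
])

```text
t: 4.32
tool_pos: [0.4789, 0.2995, 0.2776]
tool_rot: [-2.412, -2.011, 0.004]
contact_force: [1.2, 0.1, -0.9]
opening: 0.0369
grip_force: 40.9
```

Request:
arm_command([
  {"slide":[0.033,-0.018,0],"spin":0,"gripper":-0.3},
  {"slide":[0.054,-0.03,0],"spin":0,"gripper":-0.3},
  {"slide":[0.069,-0.039,0],"spin":0,"gripper":-0.3},
  {"slide":[0.072,-0.04,0],"spin":0,"gripper":-0.3},
  {"slide":[0.072,-0.04,0],"spin":0,"gripper":-0.3},
  {"slide":[0.072,-0.04,0],"spin":0,"gripper":-0.3},
])

```text
t: 4.82
tool_pos: [0.4542, 0.3754, 0.2784]
tool_rot: [2.413, 2.011, -0.004]
contact_force: [0.2, -0.3, -1.7]
opening: 0.0373
grip_force: 40.9
```

Run:
```python
from h import *
o=status.get_obs();print(o["t"],o["tool_pos"],o["tool_rot"],o["contact_force"])
m=(.455,.375); plan([[(*m,.16),(*m,.139)]])
d=imaging.get_image("top"); cv2.imwrite("pics/t1.png",d["frame"][:,:,::-1][100:400,80:480])
```

```text
4.8167 [0.45420316 0.37543335 0.27842549] [ 2.41290622  2.01139536 -0.00363134] [ 0.18424878 -0.31849872 -1.68521098]
[-0.0001, 0.001, 0.1184] n=2.8
[-0.0, 0.001, 0.1394] n=3.3
--
```

View pics/t1.png

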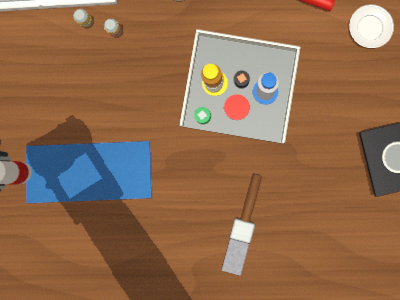

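Red is in the gripper, its coaster clear at (317,207) in the full picture, other items unmoved. Set it down.

Request:
arm_command([
  {"slide":[0,0,0.025],"spin":0,"gripper":-0.3},
  {"slide":[0,0,0.06],"spin":0,"gripper":-0.3},
  {"slide":[0,0,0.095],"spin":0,"gripper":-0.3},
  {"slide":[0,0,0.12],"spin":0,"gripper":-0.3},
  {"slide":[0,0,0.13],"spin":0,"gripper":-0.3},
  {"slide":[0,0,0.135],"spin":0,"gripper":-0.3},
  {"slide":[0,0,0.138],"spin":0,"gripper":-0.3},
  {"slide":[0,0,0.14],"spin":0,"gripper":-0.3},
])

```text
t: 5.53
tool_pos: [0.4556, 0.3763, 0.1416]
tool_rot: [2.413, 2.01, 0.005]
contact_force: [-0.1, 0.8, -1.2]
opening: 0.0369
grip_force: 41.0
```

Request:
arm_command([
  {"slide":[0,0,0.001],"spin":0,"gripper":-0.3},
  {"slide":[0,0,0.001],"spin":0,"gripper":-0.3},
  {"slide":[0,0,0.001],"spin":0,"gripper":-0.3},
])

```text
t: 5.78
tool_pos: [0.455, 0.3765, 0.1404]
tool_rot: [2.413, 2.011, 0.004]
contact_force: [0.1, -0.2, -1.0]
opening: 0.0367
grip_force: 41.0
```

Request:
arm_command([
  {"slide":[0,0,0.001],"spin":0,"gripper":-0.3},
  {"slide":[0,0,0.001],"spin":0,"gripper":-0.3},
  {"slide":[0,0,0.001],"spin":0,"gripper":0.36},
  {"slide":[0,0,0.001],"spin":0,"gripper":0.36},
  {"slide":[0,0,0.001],"spin":0,"gripper":0.36},
  {"slide":[0,0,0.001],"spin":0,"gripper":0.36},
  {"slide":[0,0,0.001],"spin":0,"gripper":0.36},
])

```text
t: 6.37
tool_pos: [0.4543, 0.376, 0.1377]
tool_rot: [-2.413, -2.012, 0.001]
contact_force: [-1.0, 0.5, 1.4]
opening: 0.0581
grip_force: 0.0
```

Request:
arm_command([
  {"slide":[0,0,-0.02],"spin":0,"gripper":0.36},
  {"slide":[0,0,-0.06],"spin":0,"gripper":0.36},
  {"slide":[0,0,-0.1],"spin":0,"gripper":0.36},
  {"slide":[0,0,-0.1],"spin":0,"gripper":0.36},
  {"slide":[0,0,-0.1],"spin":0,"gripper":0.36},
])

```text
t: 6.78
tool_pos: [0.4559, 0.377, 0.242]
tool_rot: [2.412, 2.011, 0.012]
contact_force: [-0.3, -0.4, 0.1]
opening: 0.0577
grip_force: 0.0
```

Run:
```python
from h import *
o=status.get_obs();print(o["t"],o["tool_pos"],o["tool_rot"])
y=(.6287,.0498); m=(.455,.303); r=(.455,.375)
plan([[(*y,.24)],[(*y,.142)],[(*y,.28)],[(*m,.28)],[(*m,.139)],[(*m,.24)]],(*o["tool_pos"][:2],.24))
```

```text
6.7833 [0.45590243 0.37704471 0.24198734] [2.41236409 2.01093649 0.0115041 ]
[-0.2908, 0.2289, -0.0002] n=8.9
--
[-0.0005, -0.0005, 0.098] n=2.4
--
[0.0007, 0.0008, -0.138] n=3.3
--
[0.2178, -0.2164, -0.0001] n=7.4
--
[-0.0007, -0.0008, 0.141] n=3.4
--
[0.0005, 0.0005, -0.101] n=2.4
--
```

Request:
arm_command([
  {"slide":[-0.025,0.02,0],"spin":0,"gripper":0.36},
  {"slide":[-0.057,0.045,0],"spin":0,"gripper":0.36},
  {"slide":[-0.09,0.071,0],"spin":0,"gripper":0.36},
  {"slide":[-0.122,0.096,0],"spin":0,"gripper":0.36},
  {"slide":[-0.155,0.122,0],"spin":0,"gripper":0.36},
  {"slide":[-0.187,0.147,0],"spin":0,"gripper":0.36},
  {"slide":[-0.22,0.173,0],"spin":0,"gripper":0.36},
  {"slide":[-0.25,0.197,0],"spin":0,"gripper":0.36},
])

```text
t: 7.45
tool_pos: [0.603, 0.0924, 0.2357]
tool_rot: [-2.412, -2.01, 0.004]
contact_force: [0.1, 0.5, 0.3]
opening: 0.058
grip_force: 0.0
```

Request:
arm_command([
  {"slide":[-0.025,0.02,0],"spin":0,"gripper":0.36},
  {"slide":[-0.038,0.03,0],"spin":0,"gripper":0.36},
  {"slide":[-0.04,0.031,0],"spin":0,"gripper":0.36},
  {"slide":[-0.04,0.031,0],"spin":0,"gripper":0.36},
  {"slide":[-0.04,0.031,0],"spin":0,"gripper":0.36},
])

```text
t: 7.87
tool_pos: [0.6256, 0.0508, 0.2368]
tool_rot: [-2.411, -2.011, 0.002]
contact_force: [-1.1, 0.8, 0.5]
opening: 0.0582
grip_force: 0.0
```

Run:
```python
from h import *
o=status.get_obs();print(o["t"],o["tool_pos"],o["tool_rot"])
plan([[(.6287,.0498,.142)]])
```

```text
7.8667 [0.62563704 0.05082967 0.23678874] [-2.41084682e+00 -2.01119057e+00  1.79286286e-03]
[-0.0005, 0.0034, 0.0948] n=2.3
--
```

Request:
arm_command([
  {"slide":[0,0.003,0.02],"spin":0,"gripper":0.36},
  {"slide":[0,0.003,0.05],"spin":0,"gripper":0.36},
  {"slide":[0,0.003,0.08],"spin":0,"gripper":0.36},
  {"slide":[0,0.003,0.094],"spin":0,"gripper":0.36},
  {"slide":[0,0.003,0.096],"spin":0,"gripper":0.36},
  {"slide":[0,0.003,0.096],"spin":0,"gripper":0.36},
  {"slide":[0,0.003,0.096],"spin":0,"gripper":0.36},
])

```text
t: 8.45
tool_pos: [0.6302, 0.0499, 0.1437]
tool_rot: [2.411, 2.012, 0.003]
contact_force: [0.2, -0.1, -0.1]
opening: 0.058
grip_force: 0.0
```

Request:
arm_command([
  {"slide":[0,0,0],"spin":0,"gripper":-0.3},
  {"slide":[0,0,0],"spin":0,"gripper":-0.3},
  {"slide":[0,0,0],"spin":0,"gripper":-0.3},
  {"slide":[0,0,0],"spin":0,"gripper":-0.3},
  {"slide":[0,0,0],"spin":0,"gripper":-0.3},
  {"slide":[0,0,0],"spin":0,"gripper":-0.3},
], newtons=40)

```text
t: 8.95
tool_pos: [0.6305, 0.0493, 0.1446]
tool_rot: [2.412, 2.01, 0.004]
contact_force: [-2.7, 0.6, 6.5]
opening: 0.0366
grip_force: 39.5
```

Request:
arm_command([
  {"slide":[0,0,-0.02],"spin":0,"gripper":-0.3},
  {"slide":[0,0,-0.05],"spin":0,"gripper":-0.3},
  {"slide":[0,0,-0.09],"spin":0,"gripper":-0.3},
  {"slide":[0,0,-0.12],"spin":0,"gripper":-0.3},
  {"slide":[0,0,-0.138],"spin":0,"gripper":-0.3},
  {"slide":[0,0,-0.138],"spin":0,"gripper":-0.3},
])

```text
t: 9.45
tool_pos: [0.6317, 0.0491, 0.2869]
tool_rot: [2.407, 2.007, 0.013]
contact_force: [1.2, -0.4, -0.9]
opening: 0.0368
grip_force: 40.4
```

Request:
arm_command([
  {"slide":[0.022,-0.022,0],"spin":0,"gripper":-0.3},
  {"slide":[0.047,-0.047,0],"spin":0,"gripper":-0.3},
  {"slide":[0.073,-0.073,0],"spin":0,"gripper":-0.3},
  {"slide":[0.1,-0.1,0],"spin":0,"gripper":-0.3},
  {"slide":[0.127,-0.127,0],"spin":0,"gripper":-0.3},
  {"slide":[0.154,-0.153,0],"spin":0,"gripper":-0.3},
  {"slide":[0.18,-0.179,0],"spin":0,"gripper":-0.3},
  {"slide":[0.2,-0.199,0],"spin":0,"gripper":-0.3},
])

```text
t: 10.12
tool_pos: [0.4672, 0.2833, 0.2776]
tool_rot: [-2.411, -2.012, 0.004]
contact_force: [-0.0, 0.1, -1.3]
opening: 0.0368
grip_force: 40.6
```

Request:
arm_command([
  {"slide":[0.012,-0.012,0],"spin":0,"gripper":-0.3},
  {"slide":[0.018,-0.017,0],"spin":0,"gripper":-0.3},
  {"slide":[0.018,-0.017,0],"spin":0,"gripper":-0.3},
  {"slide":[0.018,-0.017,0],"spin":0,"gripper":-0.3},
  {"slide":[0.018,-0.017,0],"spin":0,"gripper":-0.3},
])

```text
t: 10.53
tool_pos: [0.4567, 0.3016, 0.2793]
tool_rot: [2.414, 2.01, -0.001]
contact_force: [0.2, 0.3, -2.2]
opening: 0.0367
grip_force: 40.6
```

Request:
arm_command([
  {"slide":[0,0,0.025],"spin":0,"gripper":-0.3},
  {"slide":[0,0,0.06],"spin":0,"gripper":-0.3},
  {"slide":[0,0,0.095],"spin":0,"gripper":-0.3},
  {"slide":[0,0,0.12],"spin":0,"gripper":-0.3},
  {"slide":[0,0,0.13],"spin":0,"gripper":-0.3},
  {"slide":[0,0,0.135],"spin":0,"gripper":-0.3},
  {"slide":[0,0,0.138],"spin":0,"gripper":-0.3},
  {"slide":[0,0,0.139],"spin":0,"gripper":-0.3},
])

```text
t: 11.2
tool_pos: [0.4574, 0.3027, 0.1423]
tool_rot: [2.413, 2.01, 0.004]
contact_force: [-0.2, 0.0, -1.1]
opening: 0.0368
grip_force: 40.7
```

Request:
arm_command([
  {"slide":[0,0,0.001],"spin":0,"gripper":-0.3},
  {"slide":[0,0,0.001],"spin":0,"gripper":-0.3},
  {"slide":[0,0,0.001],"spin":0,"gripper":-0.3},
])

```text
t: 11.45
tool_pos: [0.4569, 0.303, 0.1414]
tool_rot: [2.413, 2.011, 0.004]
contact_force: [0.1, 0.6, -1.4]
opening: 0.0369
grip_force: 40.7
```

Request:
arm_command([
  {"slide":[0,0,0.001],"spin":0,"gripper":-0.3},
  {"slide":[0,0,0.0015],"spin":0,"gripper":-0.3},
  {"slide":[0,0,0.0015],"spin":0,"gripper":0.36},
  {"slide":[0,0,0.0015],"spin":0,"gripper":0.36},
  {"slide":[0,0,0.0015],"spin":0,"gripper":0.36},
  {"slide":[0,0,0.0015],"spin":0,"gripper":0.36},
  {"slide":[0,0,0.0015],"spin":0,"gripper":0.36},
])

```text
t: 12.03
tool_pos: [0.4561, 0.3025, 0.1383]
tool_rot: [-2.413, -2.012, 0.0]
contact_force: [0.0, -0.5, 0.8]
opening: 0.0582
grip_force: 0.0
```

Request:
arm_command([
  {"slide":[0,0,-0.02],"spin":0,"gripper":0.36},
  {"slide":[0,0,-0.06],"spin":0,"gripper":0.36},
  {"slide":[0,0,-0.1],"spin":0,"gripper":0.36},
  {"slide":[0,0,-0.1],"spin":0,"gripper":0.36},
])

```text
t: 12.37
tool_pos: [0.4597, 0.3043, 0.248]
tool_rot: [2.41, 2.009, 0.023]
contact_force: [1.8, 0.2, 1.1]
opening: 0.058
grip_force: 0.0
```

Request:
arm_command([
  {"slide":[-0.025,0.017,0],"spin":0,"gripper":0.36},
  {"slide":[-0.058,0.039,0],"spin":0,"gripper":0.36},
  {"slide":[-0.091,0.061,0],"spin":0,"gripper":0.36},
  {"slide":[-0.124,0.083,0],"spin":0,"gripper":0.36},
  {"slide":[-0.157,0.105,0],"spin":0,"gripper":0.36},
  {"slide":[-0.19,0.127,0],"spin":0,"gripper":0.36},
  {"slide":[-0.223,0.149,0],"spin":0,"gripper":0.36},
  {"slide":[-0.256,0.171,0],"spin":0,"gripper":0.36},
])

```text
t: 13.03
tool_pos: [0.5787, 0.018, 0.2383]
tool_rot: [2.413, 2.011, 0.001]
contact_force: [1.1, 0.1, 0.4]
opening: 0.058
grip_force: 0.0
```

Request:
arm_command([
  {"slide":[-0.033,0.023,0],"spin":0,"gripper":0.36},
  {"slide":[-0.056,0.038,0],"spin":0,"gripper":0.36},
  {"slide":[-0.067,0.045,0],"spin":0,"gripper":0.36},
  {"slide":[-0.067,0.045,0],"spin":0,"gripper":0.36},
  {"slide":[-0.067,0.045,0],"spin":0,"gripper":0.36},
  {"slide":[-0.067,0.045,0],"spin":0,"gripper":0.36},
])

```text
t: 13.53
tool_pos: [0.6101, -0.0529, 0.2381]
tool_rot: [-2.411, -2.012, 0.0]
contact_force: [0.3, -0.6, 0.1]
opening: 0.0579
grip_force: 0.0
```

Run:
```python
from h import *
o=status.get_obs();print(o["t"],o["tool_pos"],o["tool_rot"])
plan([[(.611,-.0539,.142)]])
```

```text
13.5333 [ 0.61008425 -0.05289356  0.23809196] [-2.41133477e+00 -2.01217987e+00  1.69952779e-04]
[-0.0009, 0.0012, 0.0961] n=2.3
--
```

Request:
arm_command([
  {"slide":[-0.001,0.001,0.02],"spin":0,"gripper":0.36},
  {"slide":[-0.001,0.001,0.05],"spin":0,"gripper":0.36},
  {"slide":[-0.001,0.001,0.08],"spin":0,"gripper":0.36},
  {"slide":[-0.001,0.001,0.094],"spin":0,"gripper":0.36},
  {"slide":[-0.001,0.001,0.096],"spin":0,"gripper":0.36},
  {"slide":[-0.001,0.001,0.096],"spin":0,"gripper":0.36},
  {"slide":[-0.001,0.001,0.096],"spin":0,"gripper":0.36},
])

```text
t: 14.12
tool_pos: [0.6122, -0.0548, 0.1443]
tool_rot: [2.411, 2.011, 0.003]
contact_force: [-0.2, -0.4, 0.9]
opening: 0.0577
grip_force: 0.0
```

Request:
arm_command([
  {"slide":[0,0,0],"spin":0,"gripper":-0.3},
  {"slide":[0,0,0],"spin":0,"gripper":-0.3},
  {"slide":[0,0,0],"spin":0,"gripper":-0.3},
  {"slide":[0,0,0],"spin":0,"gripper":-0.3},
  {"slide":[0,0,0],"spin":0,"gripper":-0.3},
  {"slide":[0,0,0],"spin":0,"gripper":-0.3},
], newtons=40)

```text
t: 14.62
tool_pos: [0.6125, -0.0554, 0.145]
tool_rot: [2.411, 2.01, 0.003]
contact_force: [-1.3, 1.2, 5.7]
opening: 0.0367
grip_force: 39.6
```

Request:
arm_command([
  {"slide":[0,0,-0.02],"spin":0,"gripper":-0.3},
  {"slide":[0,0,-0.05],"spin":0,"gripper":-0.3},
  {"slide":[0,0,-0.09],"spin":0,"gripper":-0.3},
  {"slide":[0,0,-0.12],"spin":0,"gripper":-0.3},
  {"slide":[0,0,-0.138],"spin":0,"gripper":-0.3},
  {"slide":[0,0,-0.138],"spin":0,"gripper":-0.3},
])

```text
t: 15.12
tool_pos: [0.6136, -0.0558, 0.2876]
tool_rot: [2.406, 2.006, 0.011]
contact_force: [1.1, 1.0, 0.2]
opening: 0.0368
grip_force: 40.2
```

Request:
arm_command([
  {"slide":[0.022,-0.018,0],"spin":0,"gripper":-0.3},
  {"slide":[0.05,-0.041,0],"spin":0,"gripper":-0.3},
  {"slide":[0.08,-0.065,0],"spin":0,"gripper":-0.3},
  {"slide":[0.11,-0.09,0],"spin":0,"gripper":-0.3},
  {"slide":[0.14,-0.114,0],"spin":0,"gripper":-0.3},
  {"slide":[0.17,-0.138,0],"spin":0,"gripper":-0.3},
  {"slide":[0.2,-0.163,0],"spin":0,"gripper":-0.3},
  {"slide":[0.225,-0.183,0],"spin":0,"gripper":-0.3},
])

```text
t: 15.78
tool_pos: [0.4697, 0.2007, 0.2787]
tool_rot: [-2.412, -2.011, 0.003]
contact_force: [0.4, 1.1, -0.7]
opening: 0.0369
grip_force: 40.4
```

Request:
arm_command([
  {"slide":[0.018,-0.015,0],"spin":0,"gripper":-0.3},
  {"slide":[0.027,-0.022,0],"spin":0,"gripper":-0.3},
  {"slide":[0.027,-0.022,0],"spin":0,"gripper":-0.3},
  {"slide":[0.027,-0.022,0],"spin":0,"gripper":-0.3},
  {"slide":[0.027,-0.022,0],"spin":0,"gripper":-0.3},
])

```text
t: 16.2
tool_pos: [0.4555, 0.2287, 0.2799]
tool_rot: [2.414, 2.01, -0.001]
contact_force: [0.2, 0.8, -0.6]
opening: 0.0366
grip_force: 40.4
```

Request:
arm_command([
  {"slide":[0,0,0.025],"spin":0,"gripper":-0.3},
  {"slide":[0,0,0.06],"spin":0,"gripper":-0.3},
  {"slide":[0,0,0.095],"spin":0,"gripper":-0.3},
  {"slide":[0,0,0.12],"spin":0,"gripper":-0.3},
  {"slide":[0,0,0.13],"spin":0,"gripper":-0.3},
  {"slide":[0,0,0.135],"spin":0,"gripper":-0.3},
  {"slide":[0,0,0.138],"spin":0,"gripper":-0.3},
  {"slide":[0,0,0.139],"spin":0,"gripper":-0.3},
])

```text
t: 16.87
tool_pos: [0.4563, 0.2295, 0.1427]
tool_rot: [2.413, 2.01, 0.003]
contact_force: [0.5, -0.3, -1.6]
opening: 0.0369
grip_force: 40.4
```

Request:
arm_command([
  {"slide":[0,0,0.001],"spin":0,"gripper":-0.3},
  {"slide":[0,0,0.001],"spin":0,"gripper":-0.3},
  {"slide":[0,0,0.001],"spin":0,"gripper":-0.3},
])

```text
t: 17.12
tool_pos: [0.4558, 0.2299, 0.1418]
tool_rot: [2.412, 2.011, 0.004]
contact_force: [-0.5, 0.8, -0.2]
opening: 0.0368
grip_force: 40.4
```

Request:
arm_command([
  {"slide":[0,0,0.001],"spin":0,"gripper":-0.3},
  {"slide":[0,0,0.0015],"spin":0,"gripper":-0.3},
  {"slide":[0,0,0.0015],"spin":0,"gripper":0.36},
  {"slide":[0,0,0.0015],"spin":0,"gripper":0.36},
  {"slide":[0,0,0.0015],"spin":0,"gripper":0.36},
  {"slide":[0,0,0.0015],"spin":0,"gripper":0.36},
  {"slide":[0,0,0.0015],"spin":0,"gripper":0.36},
])

```text
t: 17.7
tool_pos: [0.4549, 0.2295, 0.1387]
tool_rot: [-2.413, -2.012, 0.0]
contact_force: [0.5, 0.8, 0.2]
opening: 0.0581
grip_force: 0.0
```

Request:
arm_command([
  {"slide":[0,0,-0.02],"spin":0,"gripper":0.36},
  {"slide":[0,0,-0.06],"spin":0,"gripper":0.36},
  {"slide":[0,0,-0.1],"spin":0,"gripper":0.36},
  {"slide":[0,0,-0.1],"spin":0,"gripper":0.36},
])

```text
t: 18.03
tool_pos: [0.4587, 0.2309, 0.2482]
tool_rot: [2.409, 2.008, 0.022]
contact_force: [1.0, 0.1, 1.9]
opening: 0.058
grip_force: 0.0
```

Request:
arm_command([
  {"slide":[-0.018,0.02,0],"spin":0,"gripper":0.36},
  {"slide":[-0.043,0.046,0],"spin":0,"gripper":0.36},
  {"slide":[-0.069,0.075,0],"spin":0,"gripper":0.36},
  {"slide":[-0.096,0.104,0],"spin":0,"gripper":0.36},
  {"slide":[-0.123,0.133,0],"spin":0,"gripper":0.36},
  {"slide":[-0.15,0.162,0],"spin":0,"gripper":0.36},
  {"slide":[-0.177,0.191,0],"spin":0,"gripper":0.36},
  {"slide":[-0.195,0.21,0],"spin":0,"gripper":0.36},
])

```text
t: 18.7
tool_pos: [0.6281, -0.0031, 0.2386]
tool_rot: [2.414, 2.008, 0.0]
contact_force: [-1.0, 0.2, -0.8]
opening: 0.058
grip_force: 0.0
```

Request:
arm_command([
  {"slide":[-0.005,0.006,0],"spin":0,"gripper":0.36},
  {"slide":[-0.005,0.006,0.0],"spin":0,"gripper":0.36},
  {"slide":[-0.005,0.006,0.03],"spin":0,"gripper":0.36},
  {"slide":[-0.005,0.006,0.06],"spin":0,"gripper":0.36},
  {"slide":[-0.005,0.006,0.09],"spin":0,"gripper":0.36},
  {"slide":[-0.005,0.006,0.1],"spin":0,"gripper":0.36},
  {"slide":[-0.005,0.006,0.1],"spin":0,"gripper":0.36},
  {"slide":[-0.005,0.006,0.1],"spin":0,"gripper":0.36},
])

```text
t: 19.37
tool_pos: [0.6312, -0.0051, 0.1392]
tool_rot: [-2.412, -2.013, 0.0]
contact_force: [0.9, -0.7, 1.4]
opening: 0.058
grip_force: 0.0
```

Run:
```python
from h import *
o=status.get_obs();print(o["t"],o["tool_pos"],o["tool_rot"])
plan([[(.6324,-.0066,.080)]])
d=imaging.get_image("wrist");f=d["frame"][:,:,::-1].copy(); cv2.imwrite("pics/w3.png",f)
print(proj(d,(.6324,-.0066,.032),o))
```

```text
19.3667 [ 0.63118884 -0.00507164  0.13922502] [-2.41161620e+00 -2.01261236e+00  2.93316598e-04]
[-0.0013, 0.0015, 0.0592] n=1.4
--
(np.float64(317.03369216514585), np.float64(281.01021348832035))
```

View pics/w3.png

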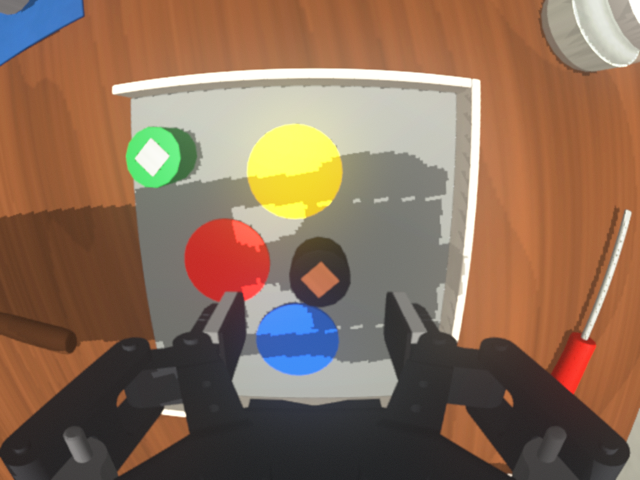

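Coasters are clear: yellow (295,171), red (227,260), blue (297,339); copper face at (320,280), ~1 mm from prediction. Grasp the sample.

Request:
arm_command([
  {"slide":[-0.001,0.002,0.02],"spin":0,"gripper":0.36},
  {"slide":[-0.001,0.002,0.04],"spin":0,"gripper":0.36},
  {"slide":[-0.001,0.002,0.053],"spin":0,"gripper":0.36},
  {"slide":[-0.001,0.002,0.059],"spin":0,"gripper":0.36},
  {"slide":[-0.001,0.002,0.059],"spin":0,"gripper":0.36},
  {"slide":[-0.001,0.002,0.059],"spin":0,"gripper":0.36},
  {"slide":[-0.001,0.002,0.059],"spin":0,"gripper":0.36},
])

```text
t: 20.0
tool_pos: [0.6343, -0.0074, 0.0815]
tool_rot: [2.412, 2.01, 0.003]
contact_force: [1.0, -0.0, 0.4]
opening: 0.0583
grip_force: 0.0
```

Request:
arm_command([
  {"slide":[0,0,0],"spin":0,"gripper":-0.4},
  {"slide":[0,0,0],"spin":0,"gripper":-0.4},
  {"slide":[0,0,0],"spin":0,"gripper":-0.4},
  {"slide":[0,0,0],"spin":0,"gripper":-0.4},
  {"slide":[0,0,0],"spin":0,"gripper":-0.4},
  {"slide":[0,0,0],"spin":0,"gripper":-0.4},
  {"slide":[0,0,0],"spin":0,"gripper":-0.4},
], newtons=40)

```text
t: 20.58
tool_pos: [0.6342, -0.0075, 0.0812]
tool_rot: [2.412, 2.011, 0.002]
contact_force: [-0.4, 1.2, 5.9]
opening: 0.0305
grip_force: 40.0
```

Request:
arm_command([
  {"slide":[0,0,-0.015],"spin":0,"gripper":-0.4},
  {"slide":[0,0,-0.04],"spin":0,"gripper":-0.4},
  {"slide":[0,0,-0.07],"spin":0,"gripper":-0.4},
  {"slide":[0,0,-0.09],"spin":0,"gripper":-0.4},
  {"slide":[0,0,-0.1],"spin":0,"gripper":-0.4},
  {"slide":[0,0,-0.1],"spin":0,"gripper":-0.4},
])

```text
t: 21.08
tool_pos: [0.6346, -0.0075, 0.1835]
tool_rot: [2.41, 2.009, 0.006]
contact_force: [0.9, 0.3, -0.2]
opening: 0.0312
grip_force: 39.7
```

Run:
```python
from h import *
o=status.get_obs();print(o["t"],o["tool_pos"],o["tool_rot"])
w=imaging.get_image("wrist"); i=cv2.imread("pics/w3.png"); ob=dict(tool_pos=np.array([.63119,-.00507,.13922]),tool_rot=np.array([-2.41162,-2.01261,.0003]))
t=imaging.get_image("top"); ti=cv2.imread("pics/t1.png")
h=cv2.cvtColor(i,cv2.COLOR_BGR2HSV).astype(int)
for n,(a,b),(cx,cy) in [("Y",(25,35),(295,171)),("R",(0,5),(227,260)),("B",(100,125),(297,339))]:
    m=((h[...,0]>=a)&(h[...,0]<=b)&(h[...,1]>120)).astype(np.uint8)
    L=cv2.connectedComponentsWithStats(m)[1]; mm=(L==L[cy,cx])
    c=cv2.findContours(mm.astype(np.uint8),0,1)[0][0][:,0]
    w_=np.array([at(w,u,v,.007,ob) for u,v in c]); (q,r)=cv2.minEnclosingCircle((w_*1000).astype(np.float32)); print(n,q,r,len(c))
print("sample",at(w,320,280,.032,ob))
print("stage",at(t,478,257,.036)); f=np.array(t["frame"]); cv2.imwrite("pics/st.png",cv2.resize(f[210:305,430:525,::-1],None,fx=5,fy=5,interpolation=2))
p=at(t,478,257,.036); plan([[(*p,.18)]])
```

```text
21.0833 [ 0.63463706 -0.00750662  0.18347859] [2.40995397 2.00916948 0.0057728 ]
Y (630.1146850585938, 48.25189971923828) 26.061588287353516 269
R (580.2808227539062, 4.83892822265625) 26.294462203979492 248
B (611.2713623046875, -53.366214752197266) 26.473278045654297 217
sample [ 0.63399166 -0.00632564]
stage [ 0.47430598 -0.30842274]
[-0.3247, -0.1016, -0.0007] n=8.2
--
```

View pics/st.png

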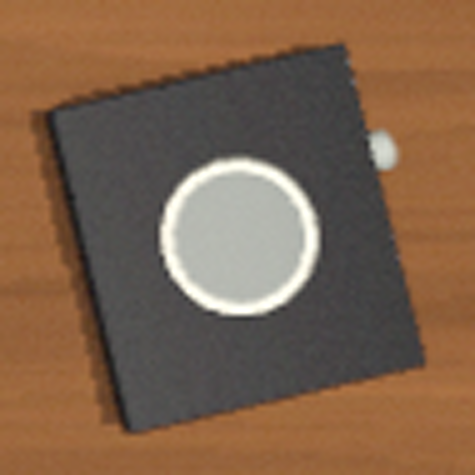

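Circle centre at crop (240,236), i.e. full (478,257); the tray coasters measured by wrist and top agree within 1 mm. Move near the stage and check with the wrist camera.

Request:
arm_command([
  {"slide":[-0.025,-0.006,0],"spin":0,"gripper":-0.4},
  {"slide":[-0.06,-0.015,0],"spin":0,"gripper":-0.4},
  {"slide":[-0.1,-0.025,0],"spin":0,"gripper":-0.4},
  {"slide":[-0.14,-0.035,0],"spin":0,"gripper":-0.4},
  {"slide":[-0.18,-0.045,0],"spin":0,"gripper":-0.4},
  {"slide":[-0.22,-0.055,0],"spin":0,"gripper":-0.4},
  {"slide":[-0.26,-0.065,0],"spin":0,"gripper":-0.4},
  {"slide":[-0.3,-0.075,0],"spin":0,"gripper":-0.4},
])

```text
t: 21.85
tool_pos: [0.5032, -0.2896, 0.1771]
tool_rot: [-2.409, -2.009, 0.001]
contact_force: [1.1, -0.2, -0.5]
opening: 0.0306
grip_force: 39.8
```

Request:
arm_command([
  {"slide":[-0.035,-0.009,0],"spin":0,"gripper":-0.4},
  {"slide":[-0.06,-0.015,0],"spin":0,"gripper":-0.4},
  {"slide":[-0.076,-0.019,0],"spin":0,"gripper":-0.4},
  {"slide":[-0.076,-0.019,0],"spin":0,"gripper":-0.4},
  {"slide":[-0.076,-0.019,0],"spin":0,"gripper":-0.4},
  {"slide":[-0.076,-0.019,0],"spin":0,"gripper":-0.4},
])

```text
t: 22.35
tool_pos: [0.4727, -0.3591, 0.178]
tool_rot: [-2.41, -2.01, -0.0]
contact_force: [0.0, -0.1, -0.7]
opening: 0.0307
grip_force: 39.8
```

Run:
```python
from h import *
o=status.get_obs();print(o["t"],o["tool_pos"],o["tool_rot"])
d=imaging.get_image("wrist");f=d["frame"][:,:,::-1].copy(); cv2.imwrite("pics/w4.png",f)
u,v=proj(d,(.4743,-.3084,.036),o);print(u,v)
h=cv2.cvtColor(f,cv2.COLOR_BGR2HSV)
m=((h[...,1]<70)&(h[...,2]>100)).astype(np.uint8)
L=cv2.connectedComponentsWithStats(m)[1]; k=L[int(v),int(u)]; c=cv2.findContours((L==k).astype(np.uint8),0,1)[0][0][:,0]
w=np.array([at(d,a,b,.036,o) for a,b in c]); print(k,cv2.minEnclosingCircle((w*1000).astype(np.float32)),cv2.fitEllipse((w*1000).astype(np.float32)))
plan([[(.4743,-.3094,.18)]])
```

```text
22.35 [ 0.47269297 -0.35914927  0.1780149 ] [-2.41025349e+00 -2.00960395e+00 -1.35081559e-04]
301.39589244018947 174.3893469801132
3 ((465.0738525390625, -316.50201416015625), 47.6046142578125) ((470.7980651855469, -314.1077575683594), (64.97676086425781, 86.5712661743164), 118.51844787597656)
[0.049, -0.0076, -0.0014] n=1.2
--
```

View pics/w4.png

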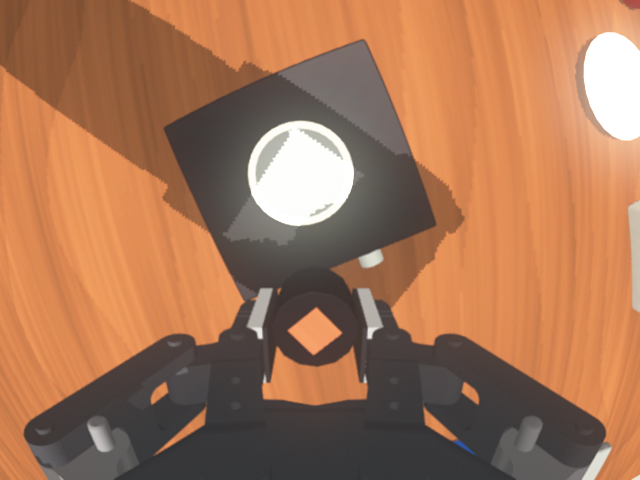

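Circle centre (301,173.5) vs predicted (301.4,174.4): confirmed. The sample sits upright in the grip, face at (315,330).

Run:
```python
from h import *
d=imaging.get_image("wrist");o=status.get_obs()
p=at(d,315,330,.129,o); print(p-o["tool_pos"][:2], o["tool_pos"])
t=np.array([.4743,-.3084])-(p-o["tool_pos"][:2]); print(t); plan([[(*t,.178),(*t,.115)]])
```

```text
[0.00052802 0.00156788] [ 0.47325647 -0.35898928  0.17885408]
[ 0.47377198 -0.30996788]
[0.0483, -0.0083, 0.0009] n=1.2
[0.0482, -0.0082, 0.0639] n=1.9
--
```

Request:
arm_command([
  {"slide":[0.02,-0.004,0],"spin":0,"gripper":-0.4},
  {"slide":[0.04,-0.007,0],"spin":0,"gripper":-0.4},
  {"slide":[0.048,-0.008,0.0],"spin":0,"gripper":-0.4},
  {"slide":[0.048,-0.008,0.02],"spin":0,"gripper":-0.4},
  {"slide":[0.048,-0.008,0.045],"spin":0,"gripper":-0.4},
  {"slide":[0.048,-0.008,0.057],"spin":0,"gripper":-0.4},
  {"slide":[0.048,-0.008,0.062],"spin":0,"gripper":-0.4},
  {"slide":[0.048,-0.008,0.063],"spin":0,"gripper":-0.4},
])

```text
t: 23.12
tool_pos: [0.4734, -0.3109, 0.1154]
tool_rot: [-2.41, -2.01, 0.001]
contact_force: [-0.1, 0.5, -0.6]
opening: 0.0306
grip_force: 39.8
```

Request:
arm_command([
  {"slide":[0,0,0],"spin":0,"gripper":-0.4},
  {"slide":[0,0,0],"spin":0,"gripper":-0.4},
  {"slide":[0,0,0],"spin":0,"gripper":-0.4},
])

```text
t: 23.37
tool_pos: [0.4746, -0.3124, 0.1184]
tool_rot: [2.411, 2.01, 0.001]
contact_force: [-0.2, 0.4, -0.2]
opening: 0.0303
grip_force: 39.8
```

Request:
arm_command([
  {"slide":[0.002,-0.001,0.002],"spin":0,"gripper":-0.4},
  {"slide":[0.002,-0.001,0.004],"spin":0,"gripper":-0.4},
  {"slide":[0.002,-0.001,0.005],"spin":0,"gripper":-0.4},
  {"slide":[0.002,-0.001,0.005],"spin":0,"gripper":-0.4},
  {"slide":[0.002,-0.001,0.005],"spin":0,"gripper":-0.4},
])

```text
t: 23.78
tool_pos: [0.4736, -0.3097, 0.1132]
tool_rot: [2.413, 2.011, 0.0]
contact_force: [-1.9, 2.7, 5.1]
opening: 0.0308
grip_force: 40.4
```

Request:
arm_command([
  {"slide":[0,0,-0.001],"spin":0,"gripper":-0.4},
  {"slide":[0,0,-0.001],"spin":0,"gripper":0.3},
  {"slide":[0,0,-0.001],"spin":0,"gripper":0.3},
  {"slide":[0,0,-0.001],"spin":0,"gripper":0.3},
  {"slide":[0,0,-0.001],"spin":0,"gripper":0.3},
  {"slide":[0,0,-0.001],"spin":0,"gripper":0.3},
])

```text
t: 24.28
tool_pos: [0.4732, -0.3095, 0.1127]
tool_rot: [-2.413, -2.011, 0.0]
contact_force: [-0.3, 0.0, -0.8]
opening: 0.0556
grip_force: 0.0
```

Request:
arm_command([
  {"slide":[0,0,-0.02],"spin":0,"gripper":0.3},
  {"slide":[0,0,-0.06],"spin":0,"gripper":0.3},
  {"slide":[0,0,-0.1],"spin":0,"gripper":0.36},
  {"slide":[0,0,-0.13],"spin":0,"gripper":0.36},
  {"slide":[0,0,-0.13],"spin":0,"gripper":0.36},
  {"slide":[0,0,-0.13],"spin":0,"gripper":0.36},
])

```text
t: 24.78
tool_pos: [0.4743, -0.3104, 0.2461]
tool_rot: [2.409, 2.008, 0.002]
contact_force: [0.1, -0.7, -0.7]
opening: 0.0585
grip_force: 0.0
```

Run:
```python
from h import *
o=status.get_obs();print(o["t"],o["tool_pos"],o["tool_rot"])
d=imaging.get_image("wrist");f=d["frame"][:,:,::-1].copy(); cv2.imwrite("pics/w5.png",f)
print(proj(d,(.4743,-.3084,.036),o),proj(d,(.4743,-.3084,.064),o))
w=(.38,.303); plan([[(.455,.18,.26)]])
```

```text
24.7833 [ 0.47429917 -0.31039694  0.24609032] [2.40866314e+00 2.00784333e+00 1.53851402e-03]
(np.float64(312.1434353201999), np.float64(228.24260254126975)) (np.float64(312.1674720193079), np.float64(237.3436739096647))
[0.4783, -0.1063, -0.0169] n=11.8
--
```

View pics/w5.png

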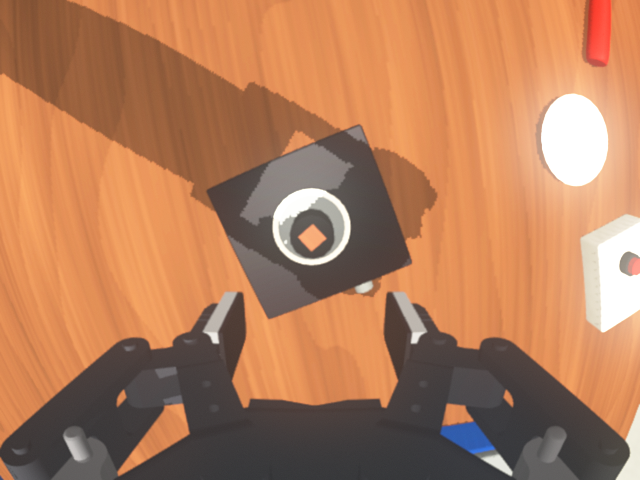

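Copper face at (312,237) and ring centre (312,227) both match prediction: centred. Now locate the bottles on the mat.

Run:
```python
from h import *
d=imaging.get_image("top");f=d["frame"][:,:,::-1].copy(); cv2.imwrite("pics/t2.png",cv2.resize(f[210:320,90:250],None,fx=5,fy=5,interpolation=2))
for n,p in dict(R=(.4545,.376),Y=(.456,.3028),B=(.455,.2297)).items():
    u,v=proj(d,(*p,.119),None); print(n,u,v,"crop",(u-90+.5)*5,(v-210+.5)*5)
```

```text
R 106.14349519828426 271.62104874115414 crop 83.21747599142128 310.6052437057707
Y 147.7994154284578 270.23860283681086 crop 291.49707714228896 303.6930141840543
B 189.3490531071495 270.2786491474354 crop 499.24526553574754 303.89324573717687
```

View pics/t2.png

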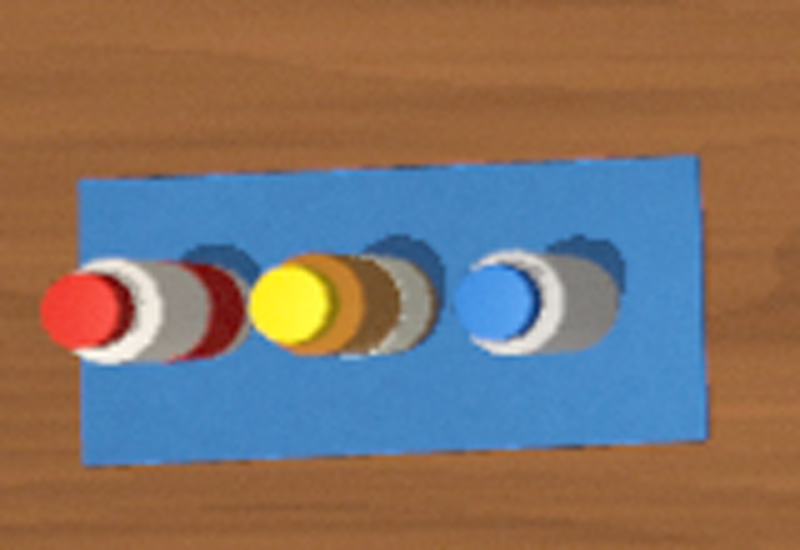

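All three stand upright: caps R (81,310), Y (290,304), B (495,302) in the crop, within ~1 mm of the release positions. Fetch blue.

Request:
arm_command([
  {"slide":[0.025,-0.006,0],"spin":0,"gripper":0.36},
  {"slide":[0.06,-0.013,0],"spin":0,"gripper":0.36},
  {"slide":[0.1,-0.022,0],"spin":0,"gripper":0.36},
  {"slide":[0.14,-0.031,0],"spin":0,"gripper":0.36},
  {"slide":[0.18,-0.04,0],"spin":0,"gripper":0.36},
  {"slide":[0.22,-0.049,0],"spin":0,"gripper":0.36},
  {"slide":[0.26,-0.058,0],"spin":0,"gripper":0.36},
  {"slide":[0.3,-0.067,0],"spin":0,"gripper":0.36},
])

```text
t: 25.55
tool_pos: [0.4598, -0.0004, 0.2405]
tool_rot: [-2.411, -2.009, 0.004]
contact_force: [1.0, -0.1, -0.1]
opening: 0.0579
grip_force: 0.0
```

Request:
arm_command([
  {"slide":[0.04,-0.009,0],"spin":0,"gripper":0.36},
  {"slide":[0.08,-0.018,0],"spin":0,"gripper":0.36},
  {"slide":[0.12,-0.026,0],"spin":0,"gripper":0.36},
  {"slide":[0.155,-0.034,0],"spin":0,"gripper":0.36},
  {"slide":[0.185,-0.041,0],"spin":0,"gripper":0.36},
  {"slide":[0.205,-0.045,0],"spin":0,"gripper":0.36},
  {"slide":[0.22,-0.048,0],"spin":0,"gripper":0.36},
  {"slide":[0.229,-0.05,0],"spin":0,"gripper":0.36},
])

```text
t: 26.22
tool_pos: [0.4521, 0.2333, 0.2404]
tool_rot: [-2.41, -2.013, 0.006]
contact_force: [-0.1, 0.4, -0.6]
opening: 0.0585
grip_force: 0.0
```

Request:
arm_command([
  {"slide":[0,0,0],"spin":0,"gripper":0.36},
  {"slide":[0,0,0],"spin":0,"gripper":0.36},
  {"slide":[0,0,0],"spin":0,"gripper":0.36},
])

```text
t: 26.47
tool_pos: [0.4533, 0.231, 0.2421]
tool_rot: [-2.414, -2.01, 0.003]
contact_force: [0.8, 0.2, 0.5]
opening: 0.0582
grip_force: 0.0
```

Run:
```python
from h import *
o=status.get_obs();print(o["t"],o["tool_pos"],o["tool_rot"])
b=(.4555,.231);plan([[(*b,.138)],[(*b,.28)],[(.6113,-.0537,.28)],[(.6113,-.0537,.142)]])
```

```text
26.4667 [0.45325392 0.23103886 0.2420738 ] [-2.41382406 -2.0104038   0.00262316]
[0.0005, 0.0023, 0.1041] n=2.5
--
[-0.0002, -0.0002, -0.142] n=3.4
--
[-0.2518, 0.2047, 0.0] n=7.8
--
[0.0002, 0.0002, 0.138] n=3.3
--
```

Request:
arm_command([
  {"slide":[0,0.002,0.02],"spin":0,"gripper":0.36},
  {"slide":[0,0.002,0.05],"spin":0,"gripper":0.36},
  {"slide":[0,0.002,0.08],"spin":0,"gripper":0.36},
  {"slide":[0,0.002,0.099],"spin":0,"gripper":0.36},
  {"slide":[0,0.002,0.103],"spin":0,"gripper":0.36},
  {"slide":[0,0.002,0.103],"spin":0,"gripper":0.36},
  {"slide":[0,0.002,0.103],"spin":0,"gripper":0.36},
])

```text
t: 27.05
tool_pos: [0.4561, 0.2311, 0.141]
tool_rot: [2.414, 2.01, 0.002]
contact_force: [0.9, -0.2, 0.4]
opening: 0.058
grip_force: 0.0
```

Request:
arm_command([
  {"slide":[0,0,0],"spin":0,"gripper":-0.3},
  {"slide":[0,0,0],"spin":0,"gripper":-0.3},
  {"slide":[0,0,0],"spin":0,"gripper":-0.3},
  {"slide":[0,0,0],"spin":0,"gripper":-0.3},
  {"slide":[0,0,0],"spin":0,"gripper":-0.3},
  {"slide":[0,0,0],"spin":0,"gripper":-0.3},
], newtons=40)

```text
t: 27.55
tool_pos: [0.4566, 0.232, 0.1422]
tool_rot: [2.412, 2.011, 0.005]
contact_force: [-2.2, -0.1, 7.8]
opening: 0.0367
grip_force: 39.6
```

Request:
arm_command([
  {"slide":[0,0,-0.02],"spin":0,"gripper":-0.3},
  {"slide":[0,0,-0.05],"spin":0,"gripper":-0.3},
  {"slide":[0,0,-0.09],"spin":0,"gripper":-0.3},
  {"slide":[0,0,-0.12],"spin":0,"gripper":-0.3},
  {"slide":[0,0,-0.142],"spin":0,"gripper":-0.3},
  {"slide":[0,0,-0.142],"spin":0,"gripper":-0.3},
])

```text
t: 28.05
tool_pos: [0.4577, 0.2324, 0.2891]
tool_rot: [2.409, 2.009, 0.018]
contact_force: [0.2, -0.2, -0.4]
opening: 0.0369
grip_force: 40.2
```

Request:
arm_command([
  {"slide":[-0.022,0.018,0],"spin":0,"gripper":-0.3},
  {"slide":[-0.05,0.041,0],"spin":0,"gripper":-0.3},
  {"slide":[-0.08,0.065,0],"spin":0,"gripper":-0.3},
  {"slide":[-0.11,0.089,0],"spin":0,"gripper":-0.3},
  {"slide":[-0.14,0.114,0],"spin":0,"gripper":-0.3},
  {"slide":[-0.17,0.138,0],"spin":0,"gripper":-0.3},
  {"slide":[-0.2,0.163,0],"spin":0,"gripper":-0.3},
  {"slide":[-0.225,0.183,0],"spin":0,"gripper":-0.3},
])

```text
t: 28.72
tool_pos: [0.5953, -0.0251, 0.2804]
tool_rot: [-2.414, -2.01, 0.002]
contact_force: [0.1, -0.1, -1.4]
opening: 0.0367
grip_force: 40.2
```

Request:
arm_command([
  {"slide":[-0.018,0.015,0],"spin":0,"gripper":-0.3},
  {"slide":[-0.027,0.022,0],"spin":0,"gripper":-0.3},
  {"slide":[-0.027,0.022,0],"spin":0,"gripper":-0.3},
  {"slide":[-0.027,0.022,0],"spin":0,"gripper":-0.3},
  {"slide":[-0.027,0.022,0],"spin":0,"gripper":-0.3},
  {"slide":[-0.027,0.022,0],"spin":0,"gripper":-0.3},
])

```text
t: 29.22
tool_pos: [0.6111, -0.0517, 0.2818]
tool_rot: [-2.411, -2.013, -0.0]
contact_force: [-0.5, 0.4, -0.5]
opening: 0.0372
grip_force: 40.2
```

Run:
```python
from h import *
o=status.get_obs();print(o["t"],o["tool_pos"],o["tool_rot"])
plan([[(.6113,-.0537,.145)]])
```

```text
29.2167 [ 0.61112921 -0.05171992  0.28177128] [-2.41090891e+00 -2.01335613e+00 -3.22484097e-05]
[-0.002, 0.0006, 0.1368] n=3.3
--
```

Request:
arm_command([
  {"slide":[-0.001,0.001,0.025],"spin":0,"gripper":-0.3},
  {"slide":[-0.001,0.001,0.06],"spin":0,"gripper":-0.3},
  {"slide":[-0.001,0.001,0.095],"spin":0,"gripper":-0.3},
  {"slide":[-0.001,0.001,0.12],"spin":0,"gripper":-0.3},
  {"slide":[-0.001,0.001,0.129],"spin":0,"gripper":-0.3},
  {"slide":[-0.001,0.001,0.132],"spin":0,"gripper":-0.3},
  {"slide":[-0.001,0.001,0.132],"spin":0,"gripper":-0.3},
  {"slide":[-0.001,0.001,0.132],"spin":0,"gripper":-0.3},
])

```text
t: 29.88
tool_pos: [0.6137, -0.0543, 0.1524]
tool_rot: [2.41, 2.01, 0.004]
contact_force: [0.4, 0.6, 0.2]
opening: 0.0368
grip_force: 40.3
```

Request:
arm_command([
  {"slide":[0,0,0],"spin":0,"gripper":-0.3},
  {"slide":[0,0,0],"spin":0,"gripper":-0.3},
  {"slide":[0,0,0],"spin":0,"gripper":-0.3},
])

```text
t: 30.13
tool_pos: [0.6133, -0.0545, 0.1516]
tool_rot: [2.411, 2.01, 0.003]
contact_force: [-0.5, 0.4, -0.8]
opening: 0.0368
grip_force: 40.3
```

Request:
arm_command([
  {"slide":[0.001,-0.002,0.002],"spin":0,"gripper":-0.3},
  {"slide":[0.001,-0.002,0.004],"spin":0,"gripper":-0.3},
  {"slide":[0.001,-0.002,0.005],"spin":0,"gripper":-0.3},
  {"slide":[0.001,-0.002,0.005],"spin":0,"gripper":-0.3},
  {"slide":[0.001,-0.002,0.005],"spin":0,"gripper":-0.3},
])

```text
t: 30.55
tool_pos: [0.6109, -0.0531, 0.1463]
tool_rot: [2.413, 2.012, 0.0]
contact_force: [-2.7, 0.8, 6.5]
opening: 0.037
grip_force: 41.1
```

Request:
arm_command([
  {"slide":[0,0,-0.001],"spin":0,"gripper":-0.3},
  {"slide":[0,0,-0.001],"spin":0,"gripper":0.36},
  {"slide":[0,0,-0.001],"spin":0,"gripper":0.36},
  {"slide":[0,0,-0.001],"spin":0,"gripper":0.36},
  {"slide":[0,0,-0.001],"spin":0,"gripper":0.36},
  {"slide":[0,0,-0.001],"spin":0,"gripper":0.36},
])

```text
t: 31.05
tool_pos: [0.6106, -0.0531, 0.1457]
tool_rot: [-2.413, -2.011, 0.0]
contact_force: [-0.2, 0.5, -0.1]
opening: 0.0583
grip_force: 0.0
```

Request:
arm_command([
  {"slide":[0,0,-0.02],"spin":0,"gripper":0.36},
  {"slide":[0,0,-0.06],"spin":0,"gripper":0.36},
  {"slide":[0,0,-0.1],"spin":0,"gripper":0.36},
  {"slide":[0,0,-0.1],"spin":0,"gripper":0.36},
])

```text
t: 31.38
tool_pos: [0.6145, -0.0538, 0.2562]
tool_rot: [2.403, 2.004, 0.015]
contact_force: [2.1, 0.5, 2.0]
opening: 0.0582
grip_force: 0.0
```

Request:
arm_command([
  {"slide":[0.025,-0.017,0],"spin":0,"gripper":0.36},
  {"slide":[0.058,-0.039,0],"spin":0,"gripper":0.36},
  {"slide":[0.091,-0.061,0],"spin":0,"gripper":0.36},
  {"slide":[0.124,-0.083,0],"spin":0,"gripper":0.36},
  {"slide":[0.157,-0.106,0],"spin":0,"gripper":0.36},
  {"slide":[0.19,-0.128,0],"spin":0,"gripper":0.36},
  {"slide":[0.223,-0.15,0],"spin":0,"gripper":0.36},
  {"slide":[0.256,-0.172,0],"spin":0,"gripper":0.36},
])

```text
t: 32.05
tool_pos: [0.4866, 0.2313, 0.246]
tool_rot: [2.413, 2.011, 0.001]
contact_force: [1.2, 0.3, 0.2]
opening: 0.0584
grip_force: 0.0
```

Request:
arm_command([
  {"slide":[0.033,-0.023,0],"spin":0,"gripper":0.36},
  {"slide":[0.055,-0.037,0],"spin":0,"gripper":0.36},
  {"slide":[0.066,-0.045,0],"spin":0,"gripper":0.36},
  {"slide":[0.066,-0.045,0],"spin":0,"gripper":0.36},
  {"slide":[0.066,-0.045,0],"spin":0,"gripper":0.36},
  {"slide":[0.066,-0.045,0],"spin":0,"gripper":0.36},
])

```text
t: 32.55
tool_pos: [0.4555, 0.3023, 0.2458]
tool_rot: [2.413, 2.011, -0.0]
contact_force: [-0.3, -0.6, -0.3]
opening: 0.058
grip_force: 0.0
```

Run:
```python
from h import *
o=status.get_obs();print(o["t"],o["tool_pos"],o["tool_rot"])
b=(.456,.3033);plan([[(*b,.138)],[(*b,.28)],[(.630,.0483,.28)]])
```

```text
32.55 [0.45548941 0.30225377 0.24582666] [ 2.41307474e+00  2.01089442e+00 -9.69644381e-05]
[0.0012, 0.0003, 0.1078] n=2.6
--
[-0.0, 0.0, -0.142] n=3.4
--
[-0.2194, 0.2171, 0.0001] n=7.4
--
```

Request:
arm_command([
  {"slide":[0,0,0.02],"spin":0,"gripper":0.36},
  {"slide":[0,0,0.05],"spin":0,"gripper":0.36},
  {"slide":[0,0,0.08],"spin":0,"gripper":0.36},
  {"slide":[0,0,0.1],"spin":0,"gripper":0.36},
  {"slide":[0,0,0.106],"spin":0,"gripper":0.36},
  {"slide":[0,0,0.106],"spin":0,"gripper":0.36},
  {"slide":[0,0,0.106],"spin":0,"gripper":0.36},
])

```text
t: 33.13
tool_pos: [0.4561, 0.3023, 0.1407]
tool_rot: [2.414, 2.01, 0.001]
contact_force: [0.3, 0.6, 0.3]
opening: 0.058
grip_force: 0.0
```

Request:
arm_command([
  {"slide":[0,0,0],"spin":0,"gripper":-0.3},
  {"slide":[0,0,0],"spin":0,"gripper":-0.3},
  {"slide":[0,0,0],"spin":0,"gripper":-0.3},
  {"slide":[0,0,0],"spin":0,"gripper":-0.3},
  {"slide":[0,0,0],"spin":0,"gripper":-0.3},
  {"slide":[0,0,0],"spin":0,"gripper":-0.3},
], newtons=40)

```text
t: 33.63
tool_pos: [0.4563, 0.3034, 0.1423]
tool_rot: [2.412, 2.011, 0.006]
contact_force: [-0.5, 0.6, 6.0]
opening: 0.0365
grip_force: 39.8
```

Request:
arm_command([
  {"slide":[0,0,-0.02],"spin":0,"gripper":-0.3},
  {"slide":[0,0,-0.05],"spin":0,"gripper":-0.3},
  {"slide":[0,0,-0.09],"spin":0,"gripper":-0.3},
  {"slide":[0,0,-0.12],"spin":0,"gripper":-0.3},
  {"slide":[0,0,-0.142],"spin":0,"gripper":-0.3},
  {"slide":[0,0,-0.142],"spin":0,"gripper":-0.3},
])

```text
t: 34.13
tool_pos: [0.4573, 0.3039, 0.289]
tool_rot: [2.41, 2.01, 0.018]
contact_force: [1.1, 0.5, -0.9]
opening: 0.037
grip_force: 40.6
```

Request:
arm_command([
  {"slide":[-0.022,0.022,0],"spin":0,"gripper":-0.3},
  {"slide":[-0.047,0.047,0],"spin":0,"gripper":-0.3},
  {"slide":[-0.073,0.072,0],"spin":0,"gripper":-0.3},
  {"slide":[-0.1,0.099,0],"spin":0,"gripper":-0.3},
  {"slide":[-0.127,0.126,0],"spin":0,"gripper":-0.3},
  {"slide":[-0.154,0.152,0],"spin":0,"gripper":-0.3},
  {"slide":[-0.18,0.178,0],"spin":0,"gripper":-0.3},
  {"slide":[-0.2,0.198,0],"spin":0,"gripper":-0.3},
])

```text
t: 34.8
tool_pos: [0.6145, 0.0678, 0.2798]
tool_rot: [-2.414, -2.009, 0.003]
contact_force: [-0.5, -0.5, -1.3]
opening: 0.0368
grip_force: 40.6
```

Request:
arm_command([
  {"slide":[-0.012,0.012,0],"spin":0,"gripper":-0.3},
  {"slide":[-0.019,0.019,0],"spin":0,"gripper":-0.3},
  {"slide":[-0.019,0.019,0],"spin":0,"gripper":-0.3},
  {"slide":[-0.019,0.019,0],"spin":0,"gripper":-0.3},
  {"slide":[-0.019,0.019,0],"spin":0,"gripper":-0.3},
  {"slide":[-0.019,0.019,0],"spin":0,"gripper":-0.3},
])

```text
t: 35.3
tool_pos: [0.6286, 0.0498, 0.2819]
tool_rot: [-2.411, -2.014, -0.0]
contact_force: [-0.4, 0.4, -1.8]
opening: 0.0368
grip_force: 40.7
```

Request:
arm_command([
  {"slide":[0,0,0.025],"spin":0,"gripper":-0.3},
  {"slide":[0,0,0.06],"spin":0,"gripper":-0.3},
  {"slide":[0,0,0.095],"spin":0,"gripper":-0.3},
  {"slide":[0,0,0.12],"spin":0,"gripper":-0.3},
  {"slide":[0,0,0.129],"spin":0,"gripper":-0.3},
  {"slide":[0,0,0.132],"spin":0,"gripper":-0.3},
  {"slide":[0,0,0.132],"spin":0,"gripper":-0.3},
  {"slide":[0,0,0.132],"spin":0,"gripper":-0.3},
])

```text
t: 35.97
tool_pos: [0.6305, 0.0486, 0.1525]
tool_rot: [2.411, 2.011, 0.005]
contact_force: [0.6, 0.6, -1.4]
opening: 0.0365
grip_force: 40.8
```

Request:
arm_command([
  {"slide":[0,0,0],"spin":0,"gripper":-0.3},
  {"slide":[0,0,0],"spin":0,"gripper":-0.3},
  {"slide":[0,0,0],"spin":0,"gripper":-0.3},
])

```text
t: 36.22
tool_pos: [0.6301, 0.0482, 0.1516]
tool_rot: [2.412, 2.01, 0.003]
contact_force: [-0.8, -0.6, -2.6]
opening: 0.037
grip_force: 40.8
```

Request:
arm_command([
  {"slide":[0,0,0.002],"spin":0,"gripper":-0.3},
  {"slide":[0,0,0.004],"spin":0,"gripper":-0.3},
  {"slide":[0,0,0.005],"spin":0,"gripper":-0.3},
  {"slide":[0,0,0.005],"spin":0,"gripper":-0.3},
  {"slide":[0,0,0.005],"spin":0,"gripper":-0.3},
])

```text
t: 36.63
tool_pos: [0.6297, 0.0483, 0.1464]
tool_rot: [2.413, 2.011, 0.001]
contact_force: [-3.5, 0.4, 5.4]
opening: 0.0368
grip_force: 41.4
```

Request:
arm_command([
  {"slide":[0,0,-0.001],"spin":0,"gripper":-0.3},
  {"slide":[0,0,-0.001],"spin":0,"gripper":0.36},
  {"slide":[0,0,-0.001],"spin":0,"gripper":0.36},
  {"slide":[0,0,-0.001],"spin":0,"gripper":0.36},
  {"slide":[0,0,-0.001],"spin":0,"gripper":0.36},
  {"slide":[0,0,-0.001],"spin":0,"gripper":0.36},
])

```text
t: 37.13
tool_pos: [0.6292, 0.0483, 0.1458]
tool_rot: [-2.413, -2.011, 0.0]
contact_force: [0.2, 0.0, -0.3]
opening: 0.058
grip_force: 0.0
```

Request:
arm_command([
  {"slide":[0,0,-0.02],"spin":0,"gripper":0.36},
  {"slide":[0,0,-0.06],"spin":0,"gripper":0.36},
  {"slide":[0,0,-0.1],"spin":0,"gripper":0.36},
  {"slide":[0,0,-0.1],"spin":0,"gripper":0.36},
])

```text
t: 37.47
tool_pos: [0.6332, 0.0482, 0.2564]
tool_rot: [2.405, 2.005, 0.019]
contact_force: [0.8, -0.6, 2.5]
opening: 0.058
grip_force: 0.0
```

Request:
arm_command([
  {"slide":[0.023,-0.018,0],"spin":0,"gripper":0.36},
  {"slide":[0.053,-0.042,0],"spin":0,"gripper":0.36},
  {"slide":[0.084,-0.067,0],"spin":0,"gripper":0.36},
  {"slide":[0.115,-0.092,0],"spin":0,"gripper":0.36},
  {"slide":[0.146,-0.116,0],"spin":0,"gripper":0.36},
  {"slide":[0.177,-0.141,0],"spin":0,"gripper":0.36},
  {"slide":[0.208,-0.166,0],"spin":0,"gripper":0.36},
  {"slide":[0.239,-0.191,0],"spin":0,"gripper":0.36},
])

```text
t: 38.13
tool_pos: [0.4832, 0.3192, 0.246]
tool_rot: [2.413, 2.011, 0.001]
contact_force: [-0.0, 0.6, 1.4]
opening: 0.0581
grip_force: 0.0
```

Request:
arm_command([
  {"slide":[0.028,-0.022,0],"spin":0,"gripper":0.36},
  {"slide":[0.045,-0.036,0],"spin":0,"gripper":0.36},
  {"slide":[0.052,-0.041,0],"spin":0,"gripper":0.36},
  {"slide":[0.052,-0.041,0],"spin":0,"gripper":0.36},
  {"slide":[0.052,-0.041,0],"spin":0,"gripper":0.36},
  {"slide":[0.052,-0.041,0],"spin":0,"gripper":0.36},
])

```text
t: 38.63
tool_pos: [0.4541, 0.3753, 0.2458]
tool_rot: [2.414, 2.01, -0.0]
contact_force: [0.6, 0.3, -0.1]
opening: 0.0578
grip_force: 0.0
```

Run:
```python
from h import *
o=status.get_obs();print(o["t"],o["tool_pos"],o["tool_rot"])
b=(.4545,.377);plan([[(*b,.138)],[(*b,.28)],[(.580,.0045,.28)]])
```

```text
38.6333 [0.45410795 0.37528917 0.24582429] [ 2.41393498e+00  2.00974316e+00 -2.84641322e-04]
[0.0018, 0.0, 0.1078] n=2.6
--
[-0.0001, 0.0, -0.142] n=3.4
--
[-0.3436, 0.1909, 0.0002] n=9.4
--
```

Request:
arm_command([
  {"slide":[0.001,0,0.02],"spin":0,"gripper":0.36},
  {"slide":[0.001,0,0.05],"spin":0,"gripper":0.36},
  {"slide":[0.001,0,0.08],"spin":0,"gripper":0.36},
  {"slide":[0.001,0,0.1],"spin":0,"gripper":0.36},
  {"slide":[0.001,0,0.106],"spin":0,"gripper":0.36},
  {"slide":[0.001,0,0.106],"spin":0,"gripper":0.36},
  {"slide":[0.001,0,0.106],"spin":0,"gripper":0.36},
])

```text
t: 39.22
tool_pos: [0.4546, 0.3768, 0.1408]
tool_rot: [2.414, 2.01, 0.002]
contact_force: [0.1, -0.4, 0.1]
opening: 0.0581
grip_force: 0.0
```

Request:
arm_command([
  {"slide":[0,0,0],"spin":0,"gripper":-0.3},
  {"slide":[0,0,0],"spin":0,"gripper":-0.3},
  {"slide":[0,0,0],"spin":0,"gripper":-0.3},
  {"slide":[0,0,0],"spin":0,"gripper":-0.3},
  {"slide":[0,0,0],"spin":0,"gripper":-0.3},
  {"slide":[0,0,0],"spin":0,"gripper":-0.3},
], newtons=40)

```text
t: 39.72
tool_pos: [0.4548, 0.378, 0.1425]
tool_rot: [2.412, 2.011, 0.006]
contact_force: [-1.2, -0.6, 6.7]
opening: 0.0373
grip_force: 40.0
```

Request:
arm_command([
  {"slide":[0,0,-0.02],"spin":0,"gripper":-0.3},
  {"slide":[0,0,-0.05],"spin":0,"gripper":-0.3},
  {"slide":[0,0,-0.09],"spin":0,"gripper":-0.3},
  {"slide":[0,0,-0.12],"spin":0,"gripper":-0.3},
  {"slide":[0,0,-0.142],"spin":0,"gripper":-0.3},
  {"slide":[0,0,-0.142],"spin":0,"gripper":-0.3},
])

```text
t: 40.22
tool_pos: [0.4555, 0.3787, 0.2893]
tool_rot: [2.412, 2.011, 0.019]
contact_force: [0.5, 0.7, -0.6]
opening: 0.0367
grip_force: 40.3
```

Request:
arm_command([
  {"slide":[-0.026,0.014,0],"spin":0,"gripper":-0.3},
  {"slide":[-0.061,0.034,0],"spin":0,"gripper":-0.3},
  {"slide":[-0.096,0.053,0],"spin":0,"gripper":-0.3},
  {"slide":[-0.131,0.073,0],"spin":0,"gripper":-0.3},
  {"slide":[-0.166,0.092,0],"spin":0,"gripper":-0.3},
  {"slide":[-0.201,0.112,0],"spin":0,"gripper":-0.3},
  {"slide":[-0.236,0.131,0],"spin":0,"gripper":-0.3},
  {"slide":[-0.271,0.151,0],"spin":0,"gripper":-0.3},
])

```text
t: 40.88
tool_pos: [0.5529, 0.0817, 0.2804]
tool_rot: [-2.412, -2.011, 0.002]
contact_force: [0.4, 0.3, -0.7]
opening: 0.0368
grip_force: 40.2
```

Request:
arm_command([
  {"slide":[-0.033,0.018,0],"spin":0,"gripper":-0.3},
  {"slide":[-0.056,0.031,0],"spin":0,"gripper":-0.3},
  {"slide":[-0.07,0.039,0],"spin":0,"gripper":-0.3},
  {"slide":[-0.073,0.04,0],"spin":0,"gripper":-0.3},
  {"slide":[-0.073,0.04,0],"spin":0,"gripper":-0.3},
  {"slide":[-0.073,0.04,0],"spin":0,"gripper":-0.3},
  {"slide":[-0.073,0.04,0],"spin":0,"gripper":-0.3},
])

```text
t: 41.47
tool_pos: [0.579, 0.0056, 0.2813]
tool_rot: [-2.411, -2.013, 0.001]
contact_force: [1.1, 0.1, -0.8]
opening: 0.0368
grip_force: 40.3
```

Request:
arm_command([
  {"slide":[0,0,0.025],"spin":0,"gripper":-0.3},
  {"slide":[0,0,0.06],"spin":0,"gripper":-0.3},
  {"slide":[0,0,0.095],"spin":0,"gripper":-0.3},
  {"slide":[0,0,0.12],"spin":0,"gripper":-0.3},
  {"slide":[0,0,0.129],"spin":0,"gripper":-0.3},
  {"slide":[0,0,0.132],"spin":0,"gripper":-0.3},
  {"slide":[0,0,0.132],"spin":0,"gripper":-0.3},
  {"slide":[0,0,0.132],"spin":0,"gripper":-0.3},
])

```text
t: 42.13
tool_pos: [0.5808, 0.0048, 0.1522]
tool_rot: [2.41, 2.011, 0.004]
contact_force: [0.6, 0.3, 0.1]
opening: 0.0368
grip_force: 40.5
```

Request:
arm_command([
  {"slide":[0,0,0],"spin":0,"gripper":-0.3},
  {"slide":[0,0,0],"spin":0,"gripper":-0.3},
  {"slide":[0,0,0],"spin":0,"gripper":-0.3},
])

```text
t: 42.38
tool_pos: [0.5804, 0.0044, 0.1516]
tool_rot: [2.412, 2.01, 0.003]
contact_force: [0.8, 0.3, -2.2]
opening: 0.0365
grip_force: 40.5
```

Request:
arm_command([
  {"slide":[0.001,0,0.002],"spin":0,"gripper":-0.3},
  {"slide":[0.001,0,0.004],"spin":0,"gripper":-0.3},
  {"slide":[0.001,0,0.005],"spin":0,"gripper":-0.3},
  {"slide":[0.001,0,0.005],"spin":0,"gripper":-0.3},
  {"slide":[0.001,0,0.005],"spin":0,"gripper":-0.3},
])

```text
t: 42.8
tool_pos: [0.5803, 0.0055, 0.1466]
tool_rot: [2.413, 2.011, 0.001]
contact_force: [-2.7, -0.2, 7.2]
opening: 0.0372
grip_force: 41.2
```

Request:
arm_command([
  {"slide":[0,0,-0.001],"spin":0,"gripper":-0.3},
  {"slide":[0,0,-0.001],"spin":0,"gripper":0.36},
  {"slide":[0,0,-0.001],"spin":0,"gripper":0.36},
  {"slide":[0,0,-0.001],"spin":0,"gripper":0.36},
  {"slide":[0,0,-0.001],"spin":0,"gripper":0.36},
  {"slide":[0,0,-0.001],"spin":0,"gripper":0.36},
])

```text
t: 43.3
tool_pos: [0.5796, 0.0055, 0.1457]
tool_rot: [-2.413, -2.011, 0.0]
contact_force: [0.5, -0.8, 0.1]
opening: 0.0582
grip_force: 0.0
```

Request:
arm_command([
  {"slide":[0,0,-0.02],"spin":0,"gripper":0.36},
  {"slide":[0,0,-0.06],"spin":0,"gripper":0.36},
  {"slide":[0,0,-0.1],"spin":0,"gripper":0.36},
  {"slide":[0,0,-0.14],"spin":0,"gripper":0.36},
  {"slide":[-0.04,0,-0.154],"spin":0,"gripper":0.36},
  {"slide":[-0.08,0,-0.154],"spin":0,"gripper":0.36},
  {"slide":[-0.12,-0.01,-0.154],"spin":0,"gripper":0.36},
  {"slide":[-0.16,-0.03,-0.154],"spin":0,"gripper":0.36},
])

```text
t: 43.97
tool_pos: [0.5233, -0.1459, 0.3008]
tool_rot: [2.411, 2.011, 0.001]
contact_force: [0.3, -0.7, -0.5]
opening: 0.0584
grip_force: 0.0
```

Request:
arm_command([
  {"slide":[-0.04,-0.02,0],"spin":0,"gripper":0.36},
  {"slide":[-0.08,-0.04,0],"spin":0,"gripper":0.36},
  {"slide":[-0.11,-0.06,0],"spin":0,"gripper":0.36},
  {"slide":[-0.12,-0.06,0],"spin":0,"gripper":0.36},
  {"slide":[-0.12,-0.06,0],"spin":0,"gripper":0.36},
  {"slide":[-0.12,-0.06,0],"spin":0,"gripper":0.36},
])

```text
t: 44.47
tool_pos: [0.4426, -0.2515, 0.2999]
tool_rot: [-2.414, -2.01, -0.001]
contact_force: [0.2, -0.9, -0.0]
opening: 0.0579
grip_force: 0.0
```

Run:
```python
from h import *
o=status.get_obs();print(o["t"],o["tool_pos"])
d=imaging.get_image("top");f=d["frame"][:,:,::-1].copy(); cv2.imwrite("pics/t3.png",cv2.resize(f[122:250,255:385],(609,600),interpolation=2))
for n,p in dict(Y=(.630,.0483,.123),R=(.580,.0045,.123),B=(.6113,-.0537,.123)).items():
    u,v=proj(d,p); print(n,(u-255)*4.685,(v-122)*4.6875)
```

```text
44.4667 [ 0.44259245 -0.25151811  0.29992125]
Y 169.90840730754496 226.61277636733166
R 287.00753637923555 356.17198523877124
B 439.5630798396482 272.30966583038565
```

View pics/t3.png

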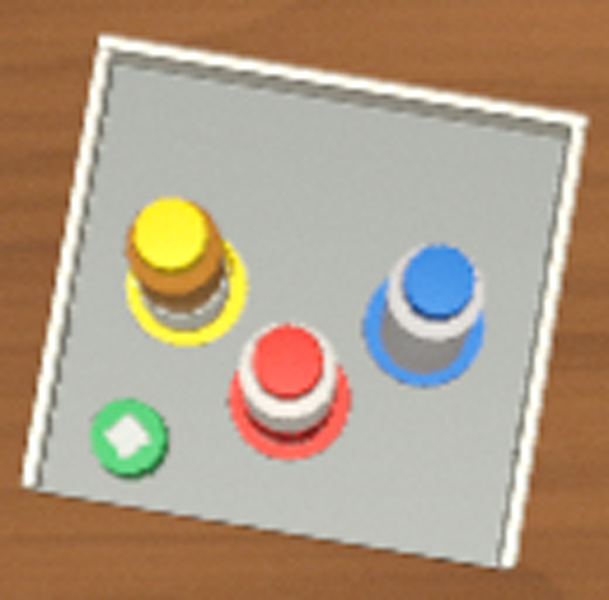

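All bottles stand upright on their own coasters: caps at Y (171,232), R (288,360), B (439,280), within about 2 mm of centre. The green sample is still at (130,438). Handing in.

```bash
python3 -c "
from station import order
print(order.finish_job())"
```

```text
the job is handed in; nothing more can be done
None
```

I cleared the bottles to the mat, set the copper-faced sample face up at the middle of the stage circle, and put each bottle back upright on its own coaster, within about 2 mm of centre. The green sample was left alone; I handed the job in at about 44.5 s, and no verdict came back.

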